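# Fetch the cup from behind the spice jars

### The arm

A 6-joint arm with a two-finger parallel gripper is mounted at the origin on a cart in front of the work surface, level with it; the furniture and walls round the work are solid. World frame = base frame: x ahead of the robot, y to its left, z up, the work surface at z = 0. Lengths are in mm, angles in rad, forces in N, time in s.
With the tool pointing down it reaches from about 350 to 975 mm from the base axis. Payload 7.1 kg.
Tool frame: the origin (TCP) lies midway between the tips of the shut fingers; the grasp point (between the pads) lies 19 mm behind it (ctrl.grip_depth is the distance from the TCP to the grasp point, in mm); z points along the fingers, y is the line along which they close (so a half turn about z gives the same grasp; the last joint's range is limited). The gripper opens to 88 mm and grips with 3 to 60 N. Pads are 20 mm wide; open, the fingers measure 115 mm over their backs; the gripper's body (75 mm by 178 mm) begins 61 mm behind the grasp point.
Start: joints at [1.138, 0.423, 1.63, -0, 1.089, -0.019], TCP at [251.275, 572.246, 194.675] pointing down, gripper open.
Joint ranges: [-3, 3], [-0.9, 2.11], [0.09, 2.58], [-1.31, 4.45], [0.11, 2.69], [-2.54, 2.54]. Speed limits (rad/s): [2.39, 2.39, 3.01, 3.14, 3.14, 3.14].

### API

Orientations are given as a rotation vector (axis times angle).
In Python, from workcell import ctrl, cams gives the robot as it stands.
- The arm moves only by the tool move_arm, never from a script. Its argument "steps" is a list of rows, each a list of 3 entries, a list of its own where there are three numbers: the shift along the tool's x, y, z in units of 25 mm (1.0 is 25 mm), then the turn about the tool's z in units of 5 degrees (1.0 is 5 degrees), then the closure, from 0 (fully open) to 1 (shut). A call has 1 to 20 rows; each row shifts and turns the commanded pose from where the row before left it, along the tool's axes as they then stand; what a row does not reach is not made up. A row lasts 1/12 s, in which the tool goes at most 41.7 mm and 7.16 degrees, less where a joint would pass 70% of its speed; a pose out of reach is approached as far as the arm can. A call is refused whole if a number of a shift passes 1 or a number of a turn 1, either way. A call with a gripper value outside its range is refused whole. The fingers move at their own pace and stop on an object; the grip force is fixed at half the most. Time passes only in rows, so rows that do not move let the fingers close. It gives the time, the measured TCP pose, the force, the opening and the grip force at its end, in the units of the state.
- ctrl.get_obs(): the state, without advancing time (a new reading comes with each control period).
- cams.get_image(name): name is "scene" or "top"; returns a dict with "image" (384x512x3 uint8, red, green, blue), "camera_matrix" (3x3 intrinsics, pixels), "xyz" and "rotation" of the camera in the world. Camera axes: x right, y down, z forward; pixel columns grow to the right and rows downward; lengths in mm; the calibration is good to about 2 mm. A picture is of the moment at which its call begins. There is no depth.
- ctrl.close_job(): hands the job in; it is judged then, once.
Trained networks look in the newest picture that a camera, given by its name, has taken for a name from the list of things; names that differ only in an ending like _2 or _b are one class to them, and where a whole thing is asked for, a point or a joint stands for the part that bears it (a point fixed in the world has none). Each returns a list of dicts, best first, with "p" (0 to 1); they miss things now and then, are a little off and sometimes report something else, mostly with a low value. They report only what shows in the picture. A call takes as long as a camera call.
- cams.boxes_of(camera, thing): "rect" ([centre column, centre row, width, height] in pixels, round what is visible of it).
- cams.cut_out(camera, thing): "pixels" (384x512 bool, what is visible of it) and "rect" ([centre column, centre row, width, height] in pixels, round what is visible of it).
The state is a dict: "t": time; "qpos": joint angles; "qvel": joint speeds; "joint_torque": joint torques, N m; "ee_pos": TCP position; "orientation": TCP orientation; "ft_force": force on the tool from outside, world axes, zero at the start; "moment": the same for the moment, N m; "width": finger opening in mm; "grasp_force": force on a finger pad.
Only numpy, scipy, OpenCV 4.12 (cv2) and the standard library are available. Lean on these libraries where they do the work, as an engineer would, in place of code of your own. Each camera call takes 0.05 s, during which the arm holds its last target. There are 200 camera calls.

### The job

The small coffee cup is boxed in at the back of the wooden caddy: first clear the pepper mill and the two spice jars out of the way by standing all three upright on the dark wooden board. Then fetch the cup and stand it upright on the middle of the round cork coaster, and put the mill and jars back into the caddy, each upright in the middle of the very felt pad it stood on at the start. Leave the two tins and the tea box alone, and never tip the cup over.

Things in the scene. Friction and masses are not known exactly. Their poses are not given: they have to be found in the camera images.
- caddy: Fixed light-wood caddy 180 (x) x 230 (y) x 60 mm. Origin: centre of underside, z up, +x to its back panel (60 mm high, inner face at x = 80 mm). Floor top at 8 mm; rims 14 mm high in front and at the sides. Flush grey felt pads, 68 mm across, centred at (x, y): front (-53, 0), left (5, 75), right (5, -75), holding mill and jars in any order; back (15, 0), under the cup's bowl.
- board: Fixed dark wooden board with its long side roughly along y, 90 (x) x 235 (y) x 15 mm, the place where the mill and jars wait. Origin at the centre of its underside, z up; top at 15 mm. Three things fit in a row at y = -76, 0, 76 mm. It and the coaster may change sides.
- coaster: Fixed round cork coaster, 90 mm diameter, 5 mm thick. Origin at the centre of its underside; top at 5 mm.
- mill: Dark wooden pepper mill, round, 58 mm at its widest (foot), 150 mm tall, head 50 mm wide at 109 to 139 mm height with a small steel knob (12 mm) above; 0.13 to 0.25 kg. Origin at the centre of its underside, z up. Nothing on it turns. It leans about 2 degrees as it stands. Loose.
- round_jar: Slim round glass spice jar with a dark lid, 41 mm diameter, 105 mm tall, straight sided; 0.08 to 0.15 kg. Origin at the centre of its underside, z up. Loose.
- square_jar: Squarish glass spice jar, 44 x 44 mm across its flat faces (normal to its x and y axes), 106 mm tall with a round green lid of 45 mm diameter from 85 mm up; 0.08 to 0.15 kg. Origin at the centre of its underside, z up. Loose.
- mug: Small cream striped coffee cup, loose, 0.1 to 0.19 kg, 52 mm tall; bowl 63 mm across at the rim, 44 mm at the foot. Origin at underside height, z up; bowl axis at (0, 12) mm in its own frame; handle (14 mm wide) towards its -y, ending at y = -44 mm. At the start the handle points to the caddy's back panel, so the bowl can be gripped across its x axis.
- tall_tin: Bystander: printed food tin, 75 mm diameter, 110 mm tall, origin at the centre of its underside. Leave alone.
- low_tin: Bystander: low food tin, 75 mm diameter, 58 mm tall, origin at the centre of its underside. Leave alone.
- tea_box: Bystander: black tea carton with a handle-shaped top, 69 x 122 x 132 mm, origin at the centre of its underside. Leave alone.

How it is judged (in metres and radians):
On the way, in this order (a step that is already met when the one before it is completed fails the run):
1. the mill and both jars all stand upright on the board, and the cup has not yet left the caddy (x of mill in the frame of board between -0.045 and 0.045 m and y of mill in the frame of board between -0.1175 and 0.1175 m and z of mill in the frame of board between 0.01 and 0.022 m and angle between each of mill, round_jar, square_jar's own z axis and vertical below 0.15 rad and linear speed of each of mill, round_jar, square_jar below 0.05 m/s and x of round_jar in the frame of board between -0.045 and 0.045 m and y of round_jar in the frame of board between -0.1175 and 0.1175 m and z of round_jar in the frame of board between 0.01 and 0.022 m and x of square_jar in the frame of board between -0.045 and 0.045 m and y of square_jar in the frame of board between -0.1175 and 0.1175 m and z of square_jar in the frame of board between 0.01 and 0.022 m and distance of mug from where it was at the start of the episode below 0.05 m), for 0.2 s.
2. the cup stands upright on the middle of the coaster while the mill and jars still wait on the board (x of coaster in the frame of mug between -0.015 and 0.015 m and y of coaster in the frame of mug between -0.0035 and 0.0265 m and z of mug in the frame of coaster below 0.01 m and angle between mug's own z axis and vertical below 0.12 rad and linear speed of mug below 0.03 m/s and x of mill in the frame of board between -0.045 and 0.045 m and y of mill in the frame of board between -0.1175 and 0.1175 m and z of mill in the frame of board between 0.01 and 0.022 m and angle between each of mill, round_jar, square_jar's own z axis and vertical below 0.15 rad and linear speed of each of mill, round_jar, square_jar below 0.05 m/s and x of round_jar in the frame of board between -0.045 and 0.045 m and y of round_jar in the frame of board between -0.1175 and 0.1175 m and z of round_jar in the frame of board between 0.01 and 0.022 m and x of square_jar in the frame of board between -0.045 and 0.045 m and y of square_jar in the frame of board between -0.1175 and 0.1175 m and z of square_jar in the frame of board between 0.01 and 0.022 m), for 0.2 s.
At the end, for the whole second after the job is handed in: The cup's bowl stands upright within 15 mm (each way) of the middle of the coaster; mill, round jar and square jar each stand upright within 15 mm of where they stood at the start, on their own pads in the caddy; all released and at rest (x of coaster in the frame of mug between -0.015 and 0.015 m and y of coaster in the frame of mug between -0.0035 and 0.0265 m and z of mug in the frame of coaster below 0.01 m and angle between each of mug, mill, round_jar, square_jar's own z axis and vertical below 0.12 rad and linear speed of each of mug, mill, round_jar, square_jar below 0.03 m/s and distance of each of mill, round_jar, square_jar from where it was at the start of the episode below 0.015 m); the robot touches nothing.
It fails at once if a bystander (tin or tea box) is moved by more than 20 mm (distance of any of tall_tin, low_tin, tea_box from where it was at the start of the episode above 0.02 m).
It fails at once if the cup is tipped by more than about 45 degrees (angle between mug's own z axis and vertical above 0.8 rad).
It also fails if it takes over 144 s, if anything falls off the work surface, if the arm or the gripper's body presses on something with over 40 N, if the wrist force passes 120 N, or if a joint passes its speed limit or range.

## Working session

There is one attempt and no reset: what is moved stays moved. The work goes in short steps, Python scripts to look and compute and a tool call to move; the robot and the scene stay as the last step left them, time stands still between calls to the robot, and variables do not carry over. Pictures are saved under pics/ and viewed, at most 14 in all, crops included, and the job is handed in when it is done.

Besides the shell and the picture viewer there is one more tool, called after "Request:" as name(argument=value, ...) on one line, values as JSON. move_arm: Moves the arm, as the interface text tells. Its arguments: {"type":"object","properties":{"steps":{"type":"array"}},"required":["steps"]}

```bash
ls; mkdir -p pics; python3 - <<'E'
from workcell import ctrl,cams
import cv2,numpy as np
o=ctrl.get_obs(); print(o['t'],o['ee_pos'],o['orientation'],o['width'])
for c in('scene','top'):
    d=cams.get_image(c); cv2.imwrite(f'pics/{c}0.png',cv2.resize(d['image'][:,:,::-1],(768,576)))
    print(c,d['camera_matrix'],d['xyz'],d['rotation'])
    for n in 'caddy board coaster mill round_jar square_jar mug tall_tin low_tin tea_box'.split():
        for b in cams.boxes_of(c,n)[:2]: print(n,round(b['p'],2),np.round(b['rect'],1))
print(ctrl.get_obs()['t'])
E
```

```text
pics
0.0 [251.01453488 571.70467728 193.9148247 ] [-6.45249443e-01 -3.07425107e+00  2.35583560e-03] 87.74554122922758
scene [[404.68380685   0.         249.2614814 ]
 [  0.         404.68380685 196.72605826]
 [  0.           0.           1.        ]] [ -74.18352166 -780.5309786   985.1875758 ] [-2.18436522  0.74079614 -0.33832784]
caddy 0.57 [249.9 185.8  69.6  61.2]
board 0.57 [270.8 298.4  72.7  74.6]
board 0.34 [236.7 162.3  11.4  35.6]
coaster 0.75 [214.9 219.3  24.7  22.4]
mill 0.64 [260.2 184.1  11.4  29.7]
mill 0.62 [237.1 160.8  15.1  30.1]
round_jar 0.54 [235.6 181.6  15.9  27.3]
round_jar 0.18 [237.3 159.9  16.4  31.8]
square_jar 0.73 [262.1 186.1  17.5  28.9]
mug 0.45 [246.8 180.5  13.5  18.8]
tall_tin 0.72 [302.4 178.7  19.2  36.3]
tall_tin 0.64 [238.2 159.3  16.2  30.7]
low_tin 0.88 [196.  155.1  16.6  24. ]
tea_box 0.97 [233.6 148.2  33.4  36.6]
top [[406.00401751   0.         258.25503324]
 [  0.         406.00401751 194.5040009 ]
 [  0.           0.           1.        ]] [ 296.80563136  103.06326611 1521.86739629] [-2.02132165  2.1921583  -0.23829798]
caddy 0.68 [232.8 194.3  63.8  52.2]
board 0.88 [357.4 250.2  68.9  31.1]
coaster 0.7 [260.1 246.   22.5  24.7]
coaster 0.33 [215.8 190.9  20.4  23.9]
mill 0.8 [214.9 190.1  20.1  22.4]
round_jar 0.48 [233.7 204.6   8.3  13.9]
square_jar 0.73 [357.9 250.9  68.5  25.9]
square_jar 0.45 [254.4 187.2  15.9  23.2]
mug 0.64 [233.8 184.9  20.3  20.7]
tall_tin 0.96 [265.4 149.9  19.4  25.4]
low_tin 0.75 [160.6 211.2  19.9  26.1]
tea_box 0.64 [182.6 178.4  40.1  37.2]
1.1
```

```bash
cat > h.py <<'E'
from workcell import ctrl,cams
import cv2,numpy as np
from scipy.spatial.transform import Rotation as R
def cam(d):
    r=np.array(d['rotation']); r=r if r.shape==(3,3) else R.from_rotvec(r).as_matrix()
    return d['camera_matrix'],np.array(d['xyz']),r
def ray(d,uv,z):
    K,c,r=cam(d); v=r@np.linalg.solve(K,[uv[0],uv[1],1]); return (c+v*(z-c[2])/v[2])[:2]
def proj(d,P):
    K,c,r=cam(d); p=(np.atleast_2d(P)-c)@r; q=p@K.T; return q[:,:2]/q[:,2:]
def crop(d,u0,v0,u1,v1,s,name):
    im=cv2.resize(np.ascontiguousarray(d['image'][v0:v1,u0:u1,::-1]),None,fx=s,fy=s,interpolation=cv2.INTER_CUBIC)
    cv2.imwrite(name,im)
E
python3 - <<'E'
from h import *
a=cams.get_image('scene');b=cams.get_image('top')
crop(a,180,120,330,230,5.3,'pics/s1.png'); crop(b,140,120,300,240,5,'pics/t1.png')
import pickle; pickle.dump((a,b),open('first.pkl','wb'))
for n,p,z in (('board',(357.4,250.2),15),('coaster',(260.1,246),5),('mill',(214.9,190.1),130),('rj',(233.7,204.6),60),('sq',(254.4,187.2),60),('mug',(233.8,184.9),50),('talltin',(265.4,149.9),110),('low',(160.6,211.2),58),('tea',(182.6,178.4),66)):print(n,ray(b,p,z))
E
```

```text
board [ 392.00849797 -267.41110309]
coaster [437.34236864  88.82689908]
mill [634.12494922 232.63948032]
rj [590.92125518 173.52988911]
sq [650.20938128  92.66794144]
mug [667.68841986 168.57536776]
talltin [774.52486977  41.97308458]
low [588.48929542 442.19102413]
tea [703.86821206 355.44791829]
```

View pics/top0.png

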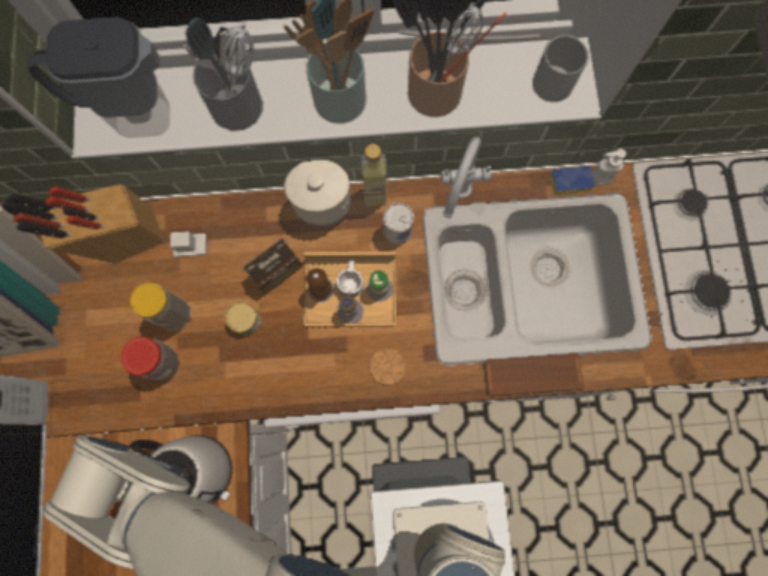

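View pics/t1.png

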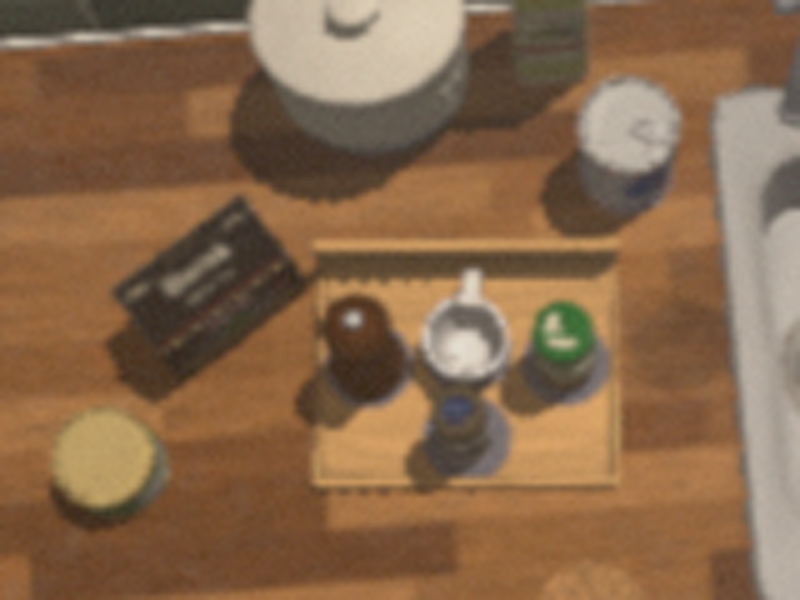

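View pics/s1.png

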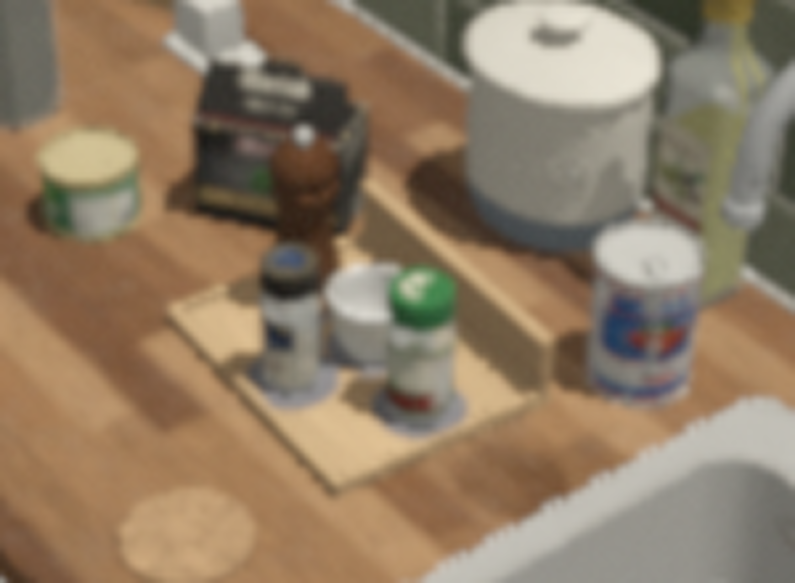

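The top crop shows the mill on the left pad (crop 365,340), the round jar on the front pad (460,430), the square jar on the right pad (565,345) and the cup between them (465,340). The board is at about (535,375) in the full top view. Next I fit all poses in both views.

```bash
cat > fit.py <<'E'
from h import *
from scipy.optimize import least_squares,minimize
import pickle
def loc(pose,P):
    P=np.atleast_2d(np.array(P,float));c,s=np.cos(pose[2]),np.sin(pose[2])
    return np.c_[pose[0]+c*P[:,0]-s*P[:,1],pose[1]+s*P[:,0]+c*P[:,1],P[:,2]]
def ring(r,z,n=40):
    t=np.linspace(0,2*np.pi,n,endpoint=False); return np.c_[r*np.cos(t),r*np.sin(t),0*t+z]
SH={'mill':[np.r_[ring(29,0),ring(29,12),ring(22,109)],np.r_[ring(22,80),ring(25,112),ring(25,136)],np.r_[ring(6,136),ring(6,150)]],
'round_jar':[np.r_[ring(20.5,0),ring(20.5,105)]],
'square_jar':[np.r_[[(a*22,b*22,z) for a in(-1,1) for b in(-1,1) for z in(0,85)]],np.r_[ring(22.5,85),ring(22.5,106)]],
'mug':[np.r_[ring(22,0),ring(31.5,40),ring(31.5,52)]],
'coaster':[np.r_[ring(45,0),ring(45,5)]],
'board':[np.array([(a*45,b*117.5,z) for a in(-1,1) for b in(-1,1) for z in(0,15)],float)]}
S=8
def mask(d,n,pose,z0):
    m=np.zeros((384*2,512*2),np.uint8)
    for part in SH[n]:
        q=proj(d,loc(pose,part)+[0,0,z0]); h=cv2.convexHull(np.round((q*2+.5)*16).astype(np.int32))
        cv2.fillConvexPoly(m,h,1,cv2.LINE_8,4)
    return cv2.resize(m.astype(np.float32),(512,384),interpolation=cv2.INTER_AREA)
def fit(n,views,guess,z0,yaw=False):
    # views: list of (img dict, bool mask)
    def cost(p):
        pose=(p[0],p[1],p[2] if yaw else guess[2]); s=0
        for d,m in views:
            a=mask(d,n,pose,z0); s+=1-np.minimum(a,m).sum()/np.maximum(a,m).sum()
        return s
    x0=list(guess[:2])+([guess[2]] if yaw else [])
    k=len(x0); sim=np.array([x0]+[[x0[j]+(([12,12,.15][j]) if j==i else 0) for j in range(k)] for i in range(k)])
    r=minimize(cost,x0,method='Nelder-Mead',options=dict(initial_simplex=sim,xatol=.1,fatol=1e-4)); return r.x,r.fun
E
cat > m1.py <<'E'
from fit import *
a,b=pickle.load(open('first.pkl','rb'))
C=lambda u,v:(140+(u+.5)/5-.5,120+(v+.5)/5-.5); D=lambda u,v:(180+(u+.5)/5.3-.5,120+(v+.5)/5.3-.5)
obs=[(b,(90,115,60),C(313,242)),(b,(90,-115,60),C(620,240)),(b,(-90,115,14),C(313,487)),(b,(-90,-115,14),C(619,487)),
 (a,(-90,115,14),D(168,305)),(a,(-90,-115,14),D(335,482)),(a,(90,-115,60),D(548,345))]
f=lambda p:np.concatenate([proj(d,loc(p,P))[0]-q for d,P,q in obs])
r=least_squares(f,[640,160,0],x_scale=[10,10,.1],loss='soft_l1'); print('caddy',r.x.round(3),f(r.x).round(1))
cad=r.x
pads={k:loc(cad,(x,y,8))[0] for k,(x,y) in dict(front=(-53,0),left=(5,75),right=(5,-75),back=(15,0)).items()}; print({k:v.round(1) for k,v in pads.items()})
g={'mill':(*pads['left'][:2],cad[2]),'round_jar':(*pads['front'][:2],cad[2]),'square_jar':(*pads['right'][:2],cad[2]),'mug':(*pads['back'][:2],cad[2]),'coaster':(437,89,0),'board':(392,-267,0)}
for n in g:
    for name,d in(('top',b),('scene',a)):
        cuts=cams.cut_out(name,n)
        want=proj(d,[g[n][0],g[n][1],dict(coaster=5,board=15).get(n,60)])[0]
        cuts=[c for c in cuts if np.hypot(*(np.array(c['rect'][:2])-want))<12]
        if not cuts: print(n,name,'none');continue
        v=[(d,cuts[0]['pixels'].astype(np.float32))]
        x,c=fit(n,v,g[n],0 if n in('coaster','board') else 8,yaw=n in('board',)); print(n,name,round(cuts[0]['p'],2),x.round(2),'cost',round(c,2),'d',(x[:2]-g[n][:2]).round(1))
E
python3 m1.py
```

```text
caddy [ 6.42168e+02  1.74351e+02 -8.30000e-02] [ 0.  -0.4  0.   0.1  0.2  0.1  0.2  0.2 -0.4 -0.1 -0.6  0.3  1.  -1.4]
{'front': array([589.3, 178.7,   8. ]), 'left': array([653.3, 248.7,   8. ]), 'right': array([641. ,  99.2,   8. ]), 'back': array([657.1, 173.1,   8. ])}
mill top 0.76 [653.23 247.11] cost 0.14 d [-0.1 -1.6]
mill scene 0.77 [654.72 248.28] cost 0.46 d [ 1.4 -0.4]
round_jar top 0.54 [589.77 179.24] cost 0.11 d [0.4 0.5]
round_jar scene 0.7 [590.64 177.53] cost 0.12 d [ 1.3 -1.2]
square_jar top 0.78 [645.12  98.65] cost 0.2 d [ 4.2 -0.5]
square_jar scene 0.64 [642.55 100.85] cost 0.24 d [1.6 1.7]
mug top 0.81 [659.87 171.46] cost 0.14 d [ 2.7 -1.7]
mug scene 0.71 [654.26 182.  ] cost 0.42 d [-2.9  8.9]
coaster top 0.72 [445.64  94.45] cost 0.12 d [8.6 5.4]
coaster scene 0.85 [446.85  95.6 ] cost 0.14 d [9.8 6.6]
board top 0.82 [ 397.4  -262.88    0.  ] cost 0.07 d [5.4 4.1]
board scene 0.57 [ 395.89 -264.33   -0.  ] cost 0.06 d [3.9 2.7]
```

Request:
move_arm(steps=[[[0,0,-1],1,0],[[0,0,-1],1,0],[[0,0,0],1,0],[[0,0,0],1,0],[[0,0,0],1,0],[[0,0,0],1,0],[[0,0,0],1,0],[[0,0,0],1,0],[[0,0,0],1,0],[[0,0,0],1,0],[[0,0,0],1,0],[[0,0,0],1,0],[[0,0,0],1,0],[[0,0,0],1,0],[[0,0,0],0.2,0],[[0,0,0],0,0]])

```text
t: 3.13
ee_pos: [251.3, 572.2, 244.7]
orientation: [2.309, 2.13, -0.0]
ft_force: [-0.5, -0.9, 0.7]
width: 87.9
grasp_force: 0.0
```

```bash
cat > to.py <<'E'
import sys
from h import *
# usage: to.py x y z  -> tool-axis offset in units
o=ctrl.get_obs(); p=np.array(o['ee_pos']); r=R.from_rotvec(o['orientation']).as_matrix()
print('t',round(o['t'],1),'pos',p.round(1),'yaw_y',np.degrees(np.arctan2(r[1,1],r[0,1])).round(2),'z',r[:,2].round(3),'w',round(o['width'],1),'gf',round(o['grasp_force'],1),'F',np.round(o['ft_force'],1),'q',np.round(o['qpos'],2))
a=[float(x) for x in sys.argv[1:]]
for i in range(0,len(a),3): 
    t=np.array(a[i:i+3]); print('to',t,'units',(r.T@(t-p)/25).round(2)); p=t
E
python3 to.py 653.5 248 244  653.5 248 113
```

```text
t 3.1 pos [251.3 572.2 244.7] yaw_y -4.64 z [ 0. -0. -1.] w 87.9 gf 0.0 F [-0.5 -0.9  0.7] q [ 1.14  0.37  1.58 -0.    1.18  1.22]
to [653.5 248.  244. ] units [-11.63  17.08   0.03]
to [653.5 248.  113. ] units [ 0.   -0.    5.24]
```

Request:
move_arm(steps=[[[-0.3,0.5,0],0,0],[[-0.68,1,0],0,0],[[-0.68,1,0],0,0],[[-0.68,1,0],0,0],[[-0.68,1,0],0,0],[[-0.68,1,0],0,0],[[-0.68,1,0],0,0],[[-0.68,1,0],0,0],[[-0.68,1,0],0,0],[[-0.68,1,0],0,0],[[-0.68,1,0],0,0],[[-0.68,1,0],0,0],[[-0.68,1,0],0,0],[[-0.68,1,0],0,0],[[-0.68,1,0],0,0],[[-0.68,1,0],0,0],[[-0.68,1,0],0,0],[[-0.45,0.58,0],0,0],[[0,0,0],0,0]])

```text
t: 4.72
ee_pos: [655.5, 243.8, 244.3]
orientation: [2.313, 2.125, -0.0]
ft_force: [-0.3, -0.1, 0.2]
width: 87.7
grasp_force: 0.0
```

```bash
python3 to.py 653.5 248 113; python3 - <<'E'
from h import *
a=cams.get_image('top');crop(a,180,130,310,230,6,'pics/t2.png')
E
```

```text
t 4.7 pos [655.5 243.8 244.3] yaw_y -4.84 z [ 0.001 -0.001 -1.   ] w 87.7 gf 0.0 F [-0.3 -0.1  0.2] q [ 0.34  0.49  1.41 -0.    1.25  0.42]
to [653.5 248.  113. ] units [ 0.16 -0.1   5.25]
```

View pics/t2.png

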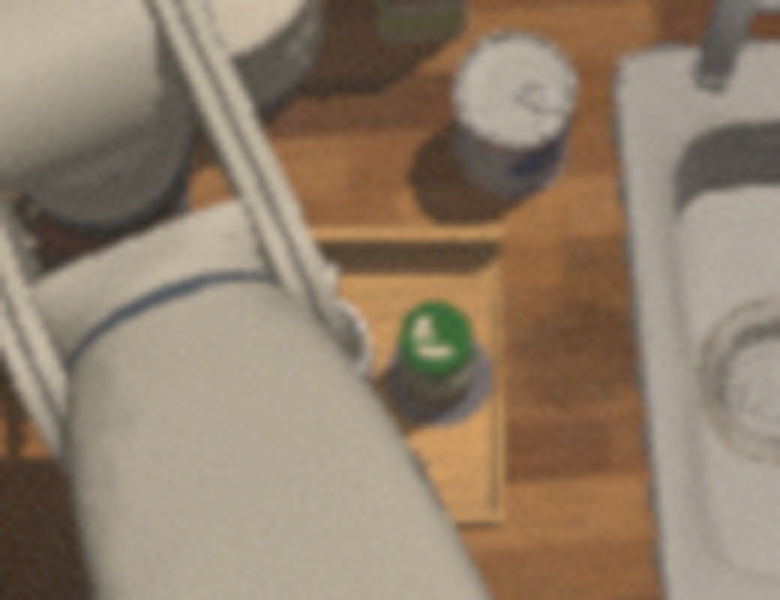

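The arm hides the mill from above, and the square jar is untouched at crop (435,340). I'll descend on the mill.

Request:
move_arm(steps=[[[0.16,-0.1,1],0,0],[[0,0,1],0,0],[[0,0,1],0,0],[[0,0,1],0,0],[[0,0,0.8],0,0],[[0,0,0.45],0,0],[[0,0,0],0,0],[[0,0,0],0,0],[[0,0,0],0,0.4],[[0,0,0],0,0.6],[[0,0,0],0,0.8],[[0,0,0],0,1],[[0,0,0],0,1],[[0,0,0],0,1],[[0,0,0],0,1],[[0,0,0],0,1]])

```text
t: 6.1
ee_pos: [650.9, 251.6, 113.4]
orientation: [2.311, 2.128, 0.0]
ft_force: [0.5, -0.0, 0.4]
width: 38.4
grasp_force: 0.6
```

```bash
python3 to.py 653.5 248 113
```

```text
t 6.1 pos [650.9 251.6 113.4] yaw_y -4.71 z [ 0. -0. -1.] w 38.4 gf 0.6 F [ 0.5 -0.   0.4] q [ 0.35  0.62  1.51 -0.    1.02  0.43]
to [653.5 248.  113. ] units [-0.13  0.12  0.02]
```

Request:
move_arm(steps=[[[0,0,0],0,1],[[0,0,0],0,1],[[0,0,0],0,1],[[0,0,0],0,1]])

```text
t: 6.43
ee_pos: [651.8, 251.9, 114.5]
orientation: [2.31, 2.128, 0.003]
ft_force: [0.4, -1.0, 7.0]
width: 30.0
grasp_force: 24.5
```

```bash
python3 - <<'E'
from h import *
o=ctrl.get_obs();print(o['t'],o['width'],o['grasp_force'],o['ft_force'],o['ee_pos'])
a=cams.get_image('scene');crop(a,190,110,300,210,6,'pics/s2.png')
E
```

```text
6.4333 29.98300690011106 24.46694601327181 [ 0.38656696 -0.96349532  6.97251139] [651.79621154 251.85145934 114.52793715]
```

View pics/s2.png

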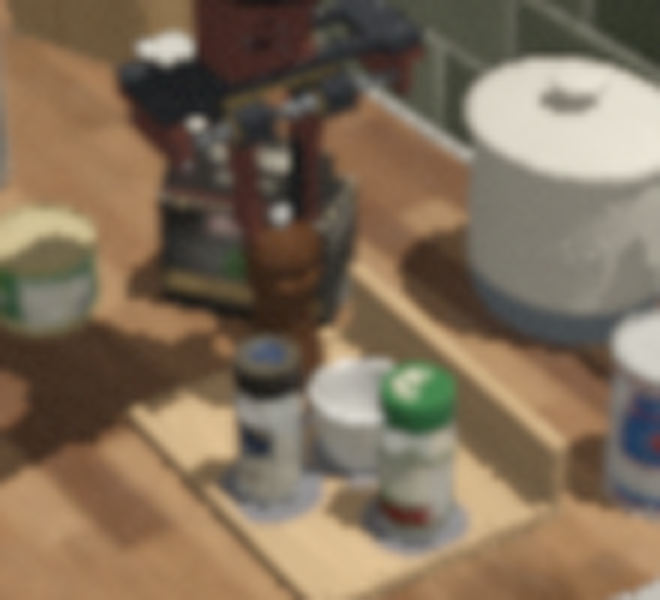

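```bash
python3 - <<'E'
from h import *
import pickle
a,b=pickle.load(open('first.pkl','rb'))
print('knob now',ray(a,(236.7,145.3),155)); print('knob t0 scene',ray(a,(180+303/5.3,120+133/5.3),155),'top',ray(b,(140+352/5,120+320/5),155))
o=ctrl.get_obs();print('TCP px crop',(proj(a,o['ee_pos'])-[190,110])*6, 'model head top',(proj(a,[[652,250,8],[652,250,147],[652,250,118]])-[190,110])*6)
E
```

```text
knob now [649.34123632 240.69326668]
knob t0 scene [651.51459665 240.73790625] top [651.04418724 244.62975957]
TCP px crop [[275.62083149 253.80012853]] model head top [[279.77598506 392.43273344]
 [275.07136691 214.54978273]
 [276.099332   253.41743512]]
```

```bash
python3 - <<'E'
from h import *
a=cams.get_image('scene');d=dict(a)
crop(a,212,112,262,182,9,'pics/s3a.png')
import pickle
f,_=pickle.load(open('first.pkl','rb')); crop(f,212,112,262,182,9,'pics/s3b.png')
o=ctrl.get_obs();A=cv2.imread('pics/s3a.png')
cv2.imwrite('pics/s3.png',cv2.convertScaleAbs(np.hstack([A,cv2.imread('pics/s3b.png')])[:600],alpha=1.7,beta=10)[:, :800])
r=R.from_rotvec(o['orientation']).as_matrix();p=np.array(o['ee_pos'])
for k in(-15,15):
  for l in (0,-19,-60): print(k,l,((proj(a,p+r@[0,k,l])-[212,112])*9).round())
E
```

```text
-15 0 [[185. 369.]]
-15 -19 [[184. 332.]]
-15 -60 [[181. 248.]]
15 0 [[247. 347.]]
15 -19 [[246. 309.]]
15 -60 [[244. 226.]]
```

View pics/s3.png

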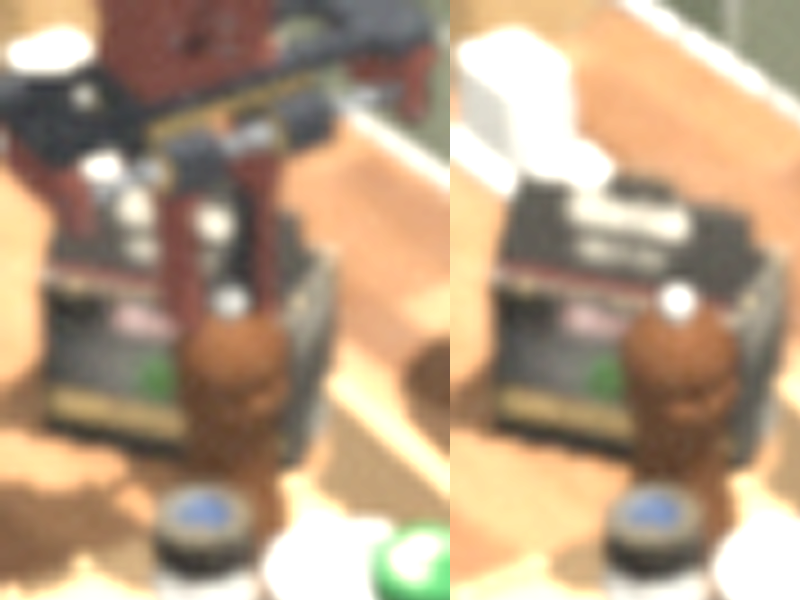

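The fingers sit behind the head, seen from the camera. The mill leans towards -y (knob near y=242), so I caught only a chord. I'll open, shift about 9 mm and regrip.

Request:
move_arm(steps=[[[0,0,0],0,0],[[0,0,0],0,0],[[0,0,0],0,0],[[0,0,0],0,0],[[0,0,0],0,0],[[0,0,0],0,0],[[0,0,0],0,0],[[0,0,0],0,0],[[-0.2,0,0],0,0],[[-0.16,0,0],0,0],[[0,0,0],0,0],[[0,0,0],0,0]])

```text
t: 7.53
ee_pos: [651.4, 243.3, 116.4]
orientation: [2.311, 2.127, 0.005]
ft_force: [-2.2, 0.5, 14.7]
width: 87.4
grasp_force: 9.0
```

```bash
python3 to.py 651 243.5 113; python3 - <<'E'
from fit import *
a=cams.get_image('scene');c=cams.cut_out('scene','mill');b=cams.get_image('top')
for k in c[:2]: print(k['p'],k['rect'],fit('mill',[(a,k['pixels'].astype(np.float32))],(653,248,0),8))
crop(a,212,112,262,182,9,'pics/s4.png')
E
```

```text
t 7.5 pos [651.4 243.3 116.4] yaw_y -4.75 z [ 0.003  0.002 -1.   ] w 87.4 gf 9.0 F [-2.2  0.5 14.7] q [0.34 0.61 1.51 0.   1.02 0.42]
to [651.  243.5 113. ] units [ 0.01 -0.02  0.14]
0.7 [233.6, 162.5, 20.4, 29.4] (array([649.79050446, 261.81892395]), np.float64(0.6125116348266602))
0.61 [271.9, 297.0, 68.9, 73.7] (array([653., 248.]), np.float64(1.0))
```

View pics/s4.png

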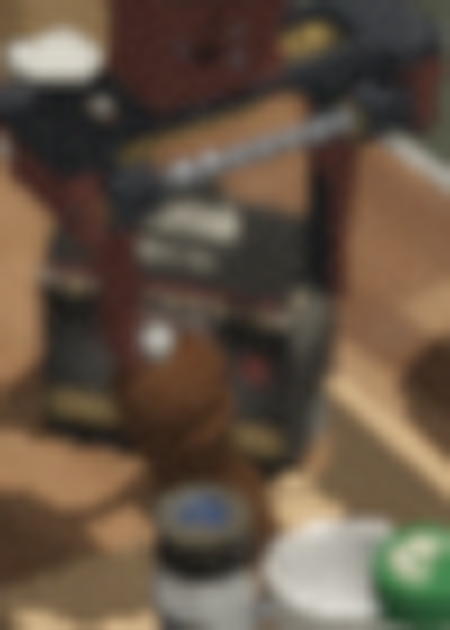

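The mill's head has been dragged about 29 mm towards -x with the left finger, tilting it about 12°. I'll move the finger back along +x so the mill stands up, then look again.

Request:
move_arm(steps=[[[0,0.25,0],0,0],[[0,0.25,0],0,0],[[0,0.25,0],0,0],[[0,0.25,0],0,0],[[0,0,0],0,0],[[0,0,0],0,0],[[0,0,0],0,0]])

```text
t: 8.27
ee_pos: [678.4, 242.3, 118.5]
orientation: [2.31, 2.126, 0.013]
ft_force: [-0.2, 1.7, 22.1]
width: 87.8
grasp_force: 10.6
```

```bash
python3 to.py 651 243.5 113; python3 - <<'E'
from fit import *
a=cams.get_image('scene')
crop(a,212,112,262,182,9,'pics/s5.png')
E
```

```text
t 8.3 pos [678.4 242.3 118.5] yaw_y -4.74 z [ 0.007  0.004 -1.   ] w 87.8 gf 10.6 F [-0.2  1.7 22.1] q [0.33 0.64 1.45 0.   1.04 0.41]
to [651.  243.5 113. ] units [-0.04 -1.1   0.21]
```

View pics/s5.png

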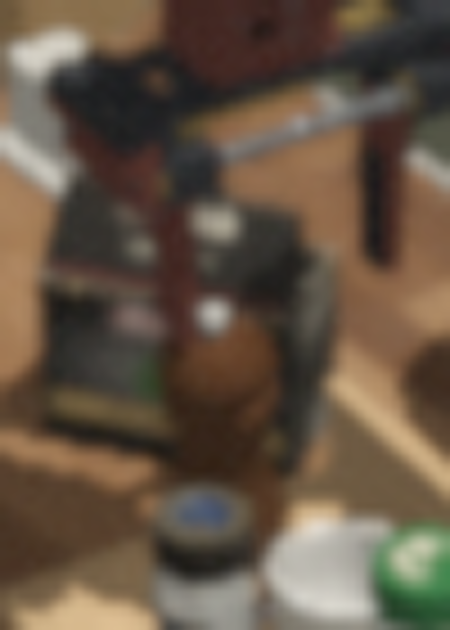

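```bash
python3 - <<'E'
from fit import *
a,b=pickle.load(open('first.pkl','rb'))
o=ctrl.get_obs();r=R.from_rotvec(o['orientation']).as_matrix();p=np.array(o['ee_pos'])
for k in(-50,50):
  for l in (0,-20,-40,-60,-80): print(k,l,((proj(a,p+r@[0,k,l])-[212,112])*9).round())
for nm,z in(('bottom',8),('124',132),('knob',156)): print(nm,((proj(a,[652,247,z])-[212,112])*9).round(), ((proj(a,[652,237,z])-[212,112])*9).round(),((proj(a,[642,247,z])-[212,112])*9).round())
print('knob ray now', [ray(a,(235.7,147.3),z).round() for z in(140,150,156)])
print('pot', ray(b,(211.4,132),150), 'tea', [ray(b,(140+u/5,120+v/5),z).round() for u,v,z in((240,198,132),(303,278,110),(175,375,60),(118,293,100))])
E
```

```text
-50 0 [[175. 385.]]
-50 -20 [[174. 346.]]
-50 -40 [[172. 305.]]
-50 -60 [[170. 263.]]
-50 -80 [[169. 221.]]
50 0 [[378. 311.]]
50 -20 [[378. 271.]]
50 -40 [[378. 231.]]
50 -60 [[378. 190.]]
50 -80 [[378. 148.]]
bottom [[226. 574.]] [[239. 585.]] [[207. 583.]]
124 [[220. 337.]] [[234. 348.]] [[200. 346.]]
knob [[218. 289.]] [[233. 299.]] [[199. 297.]]
knob ray now [array([652., 251.]), array([643., 238.]), array([638., 231.])]
pot [843.94351891 230.97979482] tea [array([753., 322.]), array([697., 283.]), array([645., 387.]), array([699., 418.])]
```

The right finger's tip shows about 20 mm higher than the TCP model says, so when open the tips sit well behind the TCP. That means the grip was on the dome, and one fingertip is now pressing on it. I'll lift straight up.

Request:
move_arm(steps=[[[0,0,-0.2],0,0],[[0,0,-0.3],0,0],[[0,0,-0.5],0,0],[[0,0,-1],0,0],[[0,0,-1],0,0],[[0,0,-1],0,0],[[0,0,0],0,0],[[0,0,0],0,0],[[0,0,0],0,0],[[0,0,0],0,0]])

```text
t: 9.15
ee_pos: [673.9, 240.2, 211.7]
orientation: [-2.31, -2.127, 0.004]
ft_force: [-0.4, 0.3, 0.1]
width: 87.9
grasp_force: 0.0
```

```bash
python3 to.py 651 243.5 113; python3 - <<'E'
from fit import *
a=cams.get_image('scene')
for k in cams.cut_out('scene','mill')[:2]: print(k['p'],np.round(k['rect'],1))
crop(a,212,102,272,182,7.5,'pics/s6.png')
o=ctrl.get_obs();r=R.from_rotvec(o['orientation']).as_matrix();p=np.array(o['ee_pos'])
for k in(-50,50):
  for l in (0,-20,-40,-60,-80): print(k,l,((proj(a,p+r@[0,k,l])-[212,102])*7.5).round())
print('knob',((proj(a,[650,242,156])-[212,102])*7.5).round())
E
```

```text
t 9.2 pos [673.9 240.2 211.7] yaw_y -4.71 z [-0.003 -0.001 -1.   ] w 87.9 gf 0.0 F [-0.4  0.3  0.1] q [0.33 0.54 1.39 0.   1.21 0.41]
to [651.  243.5 113. ] units [ 0.06 -0.91  3.95]
0.75 [235.6 179.5  12.1  24.6]
0.53 [237.  159.8  15.4  32.8]
-50 0 [[136. 239.]]
-50 -20 [[134. 202.]]
-50 -40 [[133. 165.]]
-50 -60 [[132. 127.]]
-50 -80 [[130.  89.]]
50 0 [[312. 180.]]
50 -20 [[312. 144.]]
50 -40 [[312. 107.]]
50 -60 [[313.  70.]]
50 -80 [[313.  32.]]
knob [[185. 321.]]
```

View pics/s6.png

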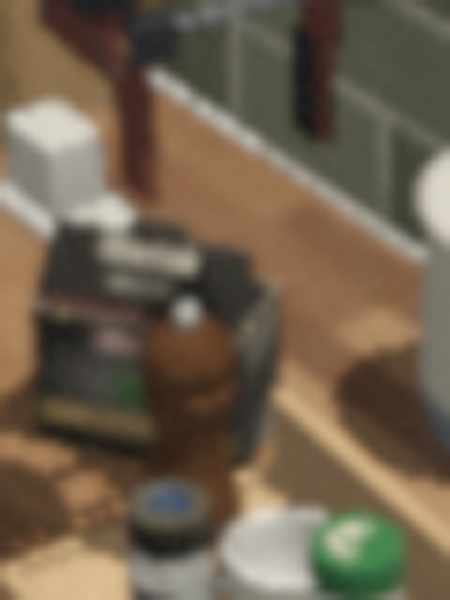

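The mill stands upright again, with its knob at crop (187,311). The open fingertips show at rows 200 and 140 against predicted 239 and 180, which is 21 mm short of the TCP. I'll regrip with the TCP at z=100.

Request:
move_arm(steps=[[[0,-0.5,0],0,0],[[0.13,-0.38,0],0,0],[[0,0,0],0,0],[[0,0,0],0,0],[[0,0,0],0,0],[[0,0,0],0,0]])

```text
t: 9.75
ee_pos: [653.7, 245.7, 213.4]
orientation: [2.311, 2.128, 0.0]
ft_force: [-0.8, 0.5, 0.9]
width: 88.0
grasp_force: 0.0
```

```bash
python3 to.py 652 245 100; python3 -c "
from h import *
import pickle
a,b=pickle.load(open('first.pkl','rb'))
print(ctrl.grip_depth,ray(a,(236.93,143.47),156))"
```

```text
t 9.8 pos [653.7 245.7 213.4] yaw_y -4.71 z [ 0.  0. -1.] w 88.0 gf 0.0 F [-0.8  0.5  0.9] q [ 0.34  0.51  1.44 -0.    1.19  0.42]
to [652. 245. 100.] units [-0.03 -0.07  4.54]
18.700000000000003 [656.30037517 248.75561017]
```

Request:
move_arm(steps=[[[0.05,0,0.7],0,0],[[0,0,1],0,0],[[0,0,1],0,0],[[0,0,0.9],0,0],[[0,0,0.6],0,0],[[0,0,0.34],0,0],[[0,0,0],0,0],[[0,0,0],0,0],[[0,0,0],0,0.3],[[0,0,0],0,0.5],[[0,0,0],0,0.7],[[0,0,0],0,1],[[0,0,0],0,1],[[0,0,0],0,1],[[0,0,0],0,1],[[0,0,0],0,1],[[0,0,0],0,1]])

```text
t: 11.17
ee_pos: [653.5, 247.0, 100.1]
orientation: [2.311, 2.128, 0.0]
ft_force: [-0.1, 0.7, 2.2]
width: 47.0
grasp_force: 30.0
```

Request:
move_arm(steps=[[[0,0,-0.2],0,1],[[0,0,-0.5],0,1],[[0,0,-0.8],0,1],[[0,0,-1],0,1],[[0,0,-1],0,1],[[0,-0.1,-1],0,1],[[-0.3,-0.2,-0.6],0,1],[[-0.6,-0.25,-0.1],0,1],[[-0.9,-0.33,0],0,1],[[-1,-0.33,0],0,1],[[-1,-0.33,0],0,1],[[-1,-0.33,0],0,1],[[-1,-0.33,0],0,1],[[-1,-0.33,0],0,1],[[-1,-0.33,0],0,1],[[-1,-0.33,0],0,1],[[-1,-0.33,0],0,1],[[-1,-0.33,0],0,1],[[-1,-0.33,0],0,1]])

```text
t: 12.75
ee_pos: [524.5, -39.6, 230.9]
orientation: [2.31, 2.128, 0.001]
ft_force: [1.6, 0.3, -1.4]
width: 46.8
grasp_force: 29.9
```

```bash
python3 to.py 396.5 -339.5 230 396.5 -339.5 109
```

```text
t 12.8 pos [524.5 -39.6 230.9] yaw_y -4.7 z [ 0.001 -0.    -1.   ] w 46.8 gf 29.9 F [ 1.6  0.3 -1.4] q [-0.1   0.23  1.81 -0.    1.09 -0.02]
to [ 396.5 -339.5  230. ] units [-12.37  -4.12   0.03]
to [ 396.5 -339.5  109. ] units [ 0.   -0.    4.84]
```

Request:
move_arm(steps=[[[-1,-0.33,0],0,1],[[-1,-0.33,0],0,1],[[-1,-0.33,0],0,1],[[-1,-0.33,0],0,1],[[-1,-0.33,0],0,1],[[-1,-0.33,0],0,1],[[-1,-0.33,0],0,1],[[-1,-0.33,0],0,1],[[-1,-0.33,0],0,1],[[-1,-0.33,0],0,1],[[-0.8,-0.3,0],0,1],[[-0.5,-0.2,0],0,1],[[-0.12,-0.05,0],0,1],[[0,0,0],0,1],[[0,0,0],0,1],[[0,0,0],0,1]])

```text
t: 14.08
ee_pos: [406.0, -314.4, 230.1]
orientation: [-2.31, -2.129, -0.0]
ft_force: [-0.2, 0.6, -2.3]
width: 46.6
grasp_force: 29.9
```

```bash
python3 to.py 396.5 -339.5 109
```

```text
t 14.1 pos [ 406.  -314.4  230.1] yaw_y -4.67 z [ 0.  0. -1.] w 46.6 gf 29.9 F [-0.2  0.6 -2.3] q [-0.68  0.22  1.84  0.    1.09 -0.6 ]
to [ 396.5 -339.5  109. ] units [-1.03 -0.3   4.85]
```

Request:
move_arm(steps=[[[-0.6,-0.15,0.5],0,1],[[-0.43,-0.15,1],0,1],[[0,0,1],0,1],[[0,0,1],0,1],[[0,0,0.7],0,1],[[0,0,0.4],0,1],[[0,0,0.15],0,1],[[0,0,0],0,1],[[0,0,0],0,1],[[0,0,0],0,1]])

```text
t: 14.92
ee_pos: [397.0, -340.7, 112.4]
orientation: [2.309, 2.127, 0.0]
ft_force: [0.5, -0.0, -2.5]
width: 47.2
grasp_force: 29.9
```

```bash
python3 to.py 396.5 -339.5 107
```

```text
t 14.9 pos [ 397.  -340.7  112.4] yaw_y -4.68 z [ 0.002 -0.001 -1.   ] w 47.2 gf 29.9 F [ 0.5 -0.  -2.5] q [-0.73  0.39  1.92 -0.    0.83 -0.65]
to [ 396.5 -339.5  107. ] units [ 0.05 -0.02  0.22]
```

Request:
move_arm(steps=[[[0,0,0.1],0,1],[[0,0,0.1],0,1],[[0,0,0],0,1],[[0,0,0],0,1],[[0,0,0],0,0.35],[[0,0,0],0,0.2],[[0,0,0],0,0],[[0,0,0],0,0],[[0,0,0],0,0],[[0,0,0],0,0],[[0,0,-0.3],0,0],[[0,0,-0.7],0,0],[[0,0,-1],0,0],[[0,0,-1],0,0],[[0,0,-1],0,0],[[0,0,-0.7],0,0],[[0,0,0],0,0]])

```text
t: 16.33
ee_pos: [398.0, -341.8, 228.0]
orientation: [2.305, 2.124, 0.001]
ft_force: [0.1, 0.0, 0.4]
width: 87.3
grasp_force: 0.0
```

```bash
python3 to.py 590 178.5 225 590 178.5 66; python3 - <<'E'
from fit import *
b=cams.get_image('top');a=cams.get_image('scene')
for c,d in(('top',b),('scene',a)):
    for k in cams.cut_out(c,'mill')[:3]: 
        print(c,k['p'],np.round(k['rect'],1),proj(d,[396,-340,90]))
crop(a,220,220,340,360,4,'pics/x1.png');crop(b,320,190,420,290,5.6,'pics/x2.png')
A=cv2.imread('pics/x1.png');B=cv2.imread('pics/x2.png')[:560];A=cv2.resize(A,(480,560)); cv2.imwrite('pics/x.png',np.hstack([A,B[:,:320]]))
E
```

```text
t 16.3 pos [ 398.  -341.8  228. ] yaw_y -4.7 z [ 0.005 -0.005 -1.   ] w 87.3 gf 0.0 F [0.1 0.  0.4] q [-0.73  0.23  1.82 -0.    1.08 -0.65]
to [590.  178.5 225. ] units [21.37  5.95  0.06]
to [590.  178.5  66. ] units [ 0.03 -0.04  6.36]
top 0.68 [384.1 246.6  25.3  18. ] [[382.80967348 245.59850644]]
top 0.52 [256.  187.4  12.4  20.1] [[382.80967348 245.59850644]]
scene 0.71 [289.8 300.7  25.5  47.4] [[289.42987913 296.14459945]]
```

View pics/x.png

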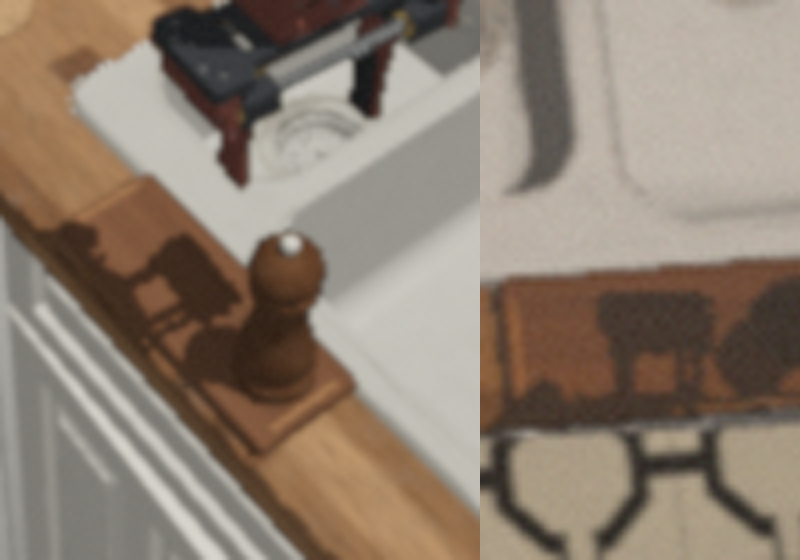

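The mill stands upright at the far end of the board. Now the round jar.

Request:
move_arm(steps=[[[0.5,0.1,0],0,0],[[1,0.28,0],0,0],[[1,0.28,0],0,0],[[1,0.28,0],0,0],[[1,0.28,0],0,0],[[1,0.28,0],0,0],[[1,0.28,0],0,0],[[1,0.28,0],0,0],[[1,0.28,0],0,0],[[1,0.28,0],0,0],[[1,0.28,0],0,0],[[1,0.28,0],0,0],[[1,0.28,0],0,0],[[1,0.28,0],0,0],[[1,0.28,0],0,0],[[1,0.28,0],0,0],[[1,0.28,0],0,0],[[1,0.28,0],0,0],[[1,0.28,0],0,0],[[1,0.28,0],0,0]])

```text
t: 18.2
ee_pos: [570.2, 136.4, 222.2]
orientation: [-2.309, -2.128, 0.004]
ft_force: [0.5, -0.9, 0.4]
width: 87.8
grasp_force: 0.0
```

Request:
move_arm(steps=[[[1,0.28,0],0,0],[[0.6,0.2,0],0,0],[[0,0,0],0,0],[[0,0,0],0,0],[[0,0,0],0,0],[[0,0,0],0,0]])

```text
t: 18.7
ee_pos: [585.8, 172.3, 223.4]
orientation: [-2.312, -2.127, 0.002]
ft_force: [-0.4, -0.5, -0.3]
width: 88.2
grasp_force: 0.0
```

```bash
python3 to.py 590 178.5 66
```

```text
t 18.7 pos [585.8 172.3 223.4] yaw_y -4.76 z [-0.001 -0.    -1.   ] w 88.2 gf 0.0 F [-0.4 -0.5 -0.3] q [ 0.27  0.37  1.64 -0.    1.13  0.35]
to [590.  178.5  66. ] units [0.26 0.15 6.29]
```

Request:
move_arm(steps=[[[0.26,0.15,0.5],0,0],[[0,0,1],0,0],[[0,0,1],0,0],[[0,0,1],0,0],[[0,0,1],0,0],[[0,0,0.9],0,0],[[0,0,0.6],0,0],[[0,0,0.29],0,0],[[0,0,0],0,0],[[0,0,0],0,0],[[0,0,0],0,0.4],[[0,0,0],0,0.6],[[0,0,0],0,0.8],[[0,0,0],0,1],[[0,0,0],0,1],[[0,0,0],0,1],[[0,0,0],0,1],[[0,0,0],0,1],[[0,0,0],0,1],[[0,0,0],0,1]])

```text
t: 20.37
ee_pos: [590.7, 179.6, 66.5]
orientation: [2.311, 2.128, 0.0]
ft_force: [-0.7, 0.3, 1.8]
width: 40.1
grasp_force: 30.0
```

```bash
python3 to.py 396.5 -263.5 200
```

```text
t 20.4 pos [590.7 179.6  66.5] yaw_y -4.71 z [ 0.  0. -1.] w 40.1 gf 30.0 F [-0.7  0.3  1.8] q [0.28 0.58 1.72 0.   0.84 0.36]
to [ 396.5 -263.5  200. ] units [-18.3   -6.29  -5.34]
```

Request:
move_arm(steps=[[[0,0,-0.3],0,1],[[0,0,-0.7],0,1],[[0,-0.1,-1],0,1],[[-0.4,-0.3,-1],0,1],[[-0.8,-0.34,-0.75],0,1],[[-1,-0.34,0],0,1],[[-1,-0.34,0],0,1],[[-1,-0.34,0],0,1],[[-1,-0.34,0],0,1],[[-1,-0.34,0],0,1],[[-1,-0.34,0],0,1],[[-1,-0.34,0],0,1],[[-1,-0.34,0],0,1],[[-1,-0.34,0],0,1],[[-1,-0.34,0],0,1],[[-1,-0.34,0],0,1],[[-1,-0.34,0],0,1],[[-1,-0.34,0],0,1],[[-1,-0.34,0],0,1],[[-1,-0.34,0],0,1]])

```text
t: 22.03
ee_pos: [411.2, -213.1, 160.6]
orientation: [2.311, 2.128, 0.0]
ft_force: [-0.1, -0.0, -1.3]
width: 40.0
grasp_force: 30.0
```

Request:
move_arm(steps=[[[-1,-0.34,0],0,1],[[-0.6,-0.2,0],0,1],[[-0.3,-0.1,0],0,1],[[0,0,0],0,1],[[0,0,0],0,1],[[0,0,0],0,1]])

```text
t: 22.53
ee_pos: [392.3, -257.4, 160.2]
orientation: [-2.31, -2.129, -0.0]
ft_force: [-1.2, -0.1, -1.5]
width: 39.8
grasp_force: 30.0
```

```bash
python3 to.py 396.5 -263.5 75
```

```text
t 22.5 pos [ 392.3 -257.4  160.2] yaw_y -4.68 z [-0.  0. -1.] w 39.8 gf 30.0 F [-1.2 -0.1 -1.5] q [-0.61  0.24  1.99  0.    0.9  -0.52]
to [ 396.5 -263.5   75. ] units [-0.23  0.19  3.41]
```

Request:
move_arm(steps=[[[-0.23,0.19,0.5],0,1],[[0,0,1],0,1],[[0,0,0.9],0,1],[[0,0,0.6],0,1],[[0,0,0.3],0,1],[[0,0,0.1],0,1],[[0,0,0],0,1],[[0,0,0],0,1],[[0,0,0],0,1]])

```text
t: 23.28
ee_pos: [397.1, -264.6, 76.1]
orientation: [2.309, 2.127, 0.001]
ft_force: [-0.2, 0.2, -0.4]
width: 39.8
grasp_force: 30.0
```

```bash
python3 to.py 396.5 -263.5 74
```

```text
t 23.3 pos [ 397.1 -264.6   76.1] yaw_y -4.69 z [ 0.002 -0.001 -1.   ] w 39.8 gf 30.0 F [-0.2  0.2 -0.4] q [-0.61  0.4   2.03  0.    0.71 -0.53]
to [ 396.5 -263.5   74. ] units [ 0.04 -0.03  0.09]
```

Request:
move_arm(steps=[[[0,0,0.08],0,1],[[0,0,0],0,1],[[0,0,0],0,1],[[0,0,0],0,0.4],[[0,0,0],0,0.2],[[0,0,0],0,0],[[0,0,0],0,0],[[0,0,0],0,0],[[0,0,0],0,0],[[0,0,-0.3],0,0],[[0,0,-0.7],0,0],[[0,0,-1],0,0],[[0,0,-1],0,0],[[0,0,-1],0,0],[[0,0,-0.8],0,0],[[0,0,-0.2],0,0],[[0,0,0],0,0]])

```text
t: 24.7
ee_pos: [397.2, -264.9, 199.8]
orientation: [2.308, 2.126, 0.001]
ft_force: [-0.2, -0.7, -1.1]
width: 87.6
grasp_force: 0.0
```

```bash
python3 to.py 643.5 99.5 200; python3 - <<'E'
from fit import *
b=cams.get_image('top')
for n in ('square_jar',):
    for k in cams.cut_out('top',n)[:3]:
        m=k['pixels'].astype(np.float32)
        for y0 in(-.4,-.083,.3): print(k['p'],np.round(k['rect'],1),fit(n,[(b,m)],(643.5,99.5,y0),8,yaw=True))
a=cams.get_image('scene')
for k in cams.cut_out('scene','square_jar')[:3]:
    m=k['pixels'].astype(np.float32)
    for y0 in(-.4,-.083,.3): print('s',k['p'],np.round(k['rect'],1),fit(n,[(a,m)],(643.5,99.5,y0),8,yaw=True))
for k in cams.boxes_of('scene','round_jar')[:2]: print(k, proj(a,[397,-265,70]))
E
```

```text
t 24.7 pos [ 397.2 -264.9  199.8] yaw_y -4.71 z [ 0.003 -0.002 -1.   ] w 87.6 gf 0.0 F [-0.2 -0.7 -1.1] q [-0.61  0.2   1.95 -0.    1.   -0.53]
to [643.5  99.5 200. ] units [ 1.533e+01  8.620e+00 -1.000e-02]
0.44 [254.6 188.4  14.   17.5] (array([ 6.45263647e+02,  9.86498166e+01, -7.02438957e-02]), np.float64(0.13014459609985352))
0.44 [254.6 188.4  14.   17.5] (array([ 6.45257812e+02,  9.83515625e+01, -3.68085938e-02]), np.float64(0.13958561420440674))
0.44 [254.6 188.4  14.   17.5] (array([6.44820084e+02, 9.95009247e+01, 5.38450355e-02]), np.float64(0.14129245281219482))
s 0.61 [258.9 178.8  10.2  17.4] (array([643.33683019, 121.4058692 ,  -0.67536595]), np.float64(0.6900467872619629))
s 0.61 [258.9 178.8  10.2  17.4] (array([650.14320952, 130.39353182,  -0.66204171]), np.float64(0.6875420808792114))
s 0.61 [258.9 178.8  10.2  17.4] (array([648.23385122, 124.91501115,   0.89516894]), np.float64(0.6883814334869385))
{'rect': [273.7, 284.6, 19.0, 33.5], 'p': 0.58} [[271.21648693 282.2708499 ]]
```

Request:
move_arm(steps=[[[0.5,0.28,0],0,0],[[0.95,0.53,0],0,0],[[0.95,0.53,0],0,0],[[0.95,0.53,0],0,0],[[0.95,0.53,0],0,0],[[0.95,0.53,0],0,0],[[0.95,0.53,0],0,0],[[0.95,0.53,0],0,0],[[0.95,0.53,0],0,0],[[0.95,0.53,0],0,0],[[0.95,0.53,0],0,0],[[0.95,0.53,0],0,0],[[0.95,0.53,0],0,0],[[0.95,0.53,0],0,0],[[0.95,0.53,0],0,0],[[0.95,0.53,0],0,0],[[0.5,0.35,0],0,0],[[0,0,0],0,0],[[0,0,0],0,0],[[0,0,0],0,0]])

```text
t: 26.62
ee_pos: [640.4, 97.5, 197.0]
orientation: [-2.31, -2.128, 0.003]
ft_force: [0.2, -0.3, 1.1]
width: 87.9
grasp_force: 0.0
```

```bash
python3 to.py 644.5 99 44
```

```text
t 26.6 pos [640.4  97.5 197. ] yaw_y -4.71 z [-0.002 -0.001 -1.   ] w 87.9 gf 0.0 F [ 0.2 -0.3  1.1] q [ 0.13  0.46  1.57 -0.    1.12  0.22]
to [644.5  99.   44. ] units [0.08 0.17 6.12]
```

Request:
move_arm(steps=[[[0.04,0.1,0.5],0,0],[[0,0,1],0,0],[[0,0,1],0,0],[[0,0,1],0,0],[[0,0,1],0,0],[[0,0,0.9],0,0],[[0,0,0.5],0,0],[[0,0,0.25],0,0],[[0,0,0],0,0],[[0,0,0],0,0],[[0,0,0],0,0.4],[[0,0,0],0,0.6],[[0,0,0],0,0.8],[[0,0,0],0,1],[[0,0,0],0,1],[[0,0,0],0,1],[[0,0,0],0,1],[[0,0,0],0,1],[[0,0,0],0,1],[[0,0,0],0,1]])

```text
t: 28.28
ee_pos: [644.0, 98.9, 44.5]
orientation: [-2.311, -2.128, 0.0]
ft_force: [-1.0, 0.3, 1.3]
width: 44.5
grasp_force: 30.0
```

```bash
python3 to.py 396.5 -187.5 150
```

```text
t 28.3 pos [644.   98.9  44.5] yaw_y -4.71 z [-0.  0. -1.] w 44.5 gf 30.0 F [-1.   0.3  1.3] q [0.13 0.65 1.65 0.   0.85 0.22]
to [ 396.5 -187.5  150. ] units [-12.23  -8.93  -4.22]
```

Request:
move_arm(steps=[[[0,0,-0.3],0,1],[[0,0,-0.7],0,1],[[0,-0.2,-1],0,1],[[-0.4,-0.5,-1],0,1],[[-0.8,-0.6,-0.7],0,1],[[-0.9,-0.65,-0.3],0,1],[[-0.9,-0.65,0],0,1],[[-0.9,-0.65,0],0,1],[[-0.9,-0.65,0],0,1],[[-0.9,-0.65,0],0,1],[[-0.9,-0.65,0],0,1],[[-0.9,-0.65,0],0,1],[[-0.9,-0.65,0],0,1],[[-0.9,-0.65,0],0,1],[[-0.9,-0.65,0],0,1],[[-0.9,-0.65,0],0,1],[[-0.8,-0.5,0],0,1],[[-0.4,-0.2,0],0,1],[[0,0,0],0,1],[[0,0,0],0,1]])

```text
t: 29.95
ee_pos: [390.8, -189.1, 144.8]
orientation: [2.312, 2.126, 0.001]
ft_force: [-0.6, -0.5, -0.9]
width: 44.7
grasp_force: 30.0
```

```bash
python3 to.py 396.5 -187.5 53.5
```

```text
t 29.9 pos [ 390.8 -189.1  144.8] yaw_y -4.81 z [ 0.001 -0.    -1.   ] w 44.7 gf 30.0 F [-0.6 -0.5 -0.9] q [-0.48  0.22  2.08  0.    0.85 -0.39]
to [ 396.5 -187.5   53.5] units [0.08 0.22 3.65]
```

Request:
move_arm(steps=[[[0.08,0.2,0.5],0,1],[[0,0,1],0,1],[[0,0,0.9],0,1],[[0,0,0.6],0,1],[[0,0,0.4],0,1],[[0,0,0.2],0,1],[[0,0,0],0,1],[[0,0,0],0,1],[[0,0,0],0,1]])

```text
t: 30.7
ee_pos: [396.7, -187.4, 55.2]
orientation: [2.31, 2.128, 0.001]
ft_force: [-0.1, -0.5, 0.3]
width: 44.4
grasp_force: 30.0
```

```bash
python3 to.py 396.5 -187.5 52
```

```text
t 30.7 pos [ 396.7 -187.4   55.2] yaw_y -4.7 z [ 0.001 -0.001 -1.   ] w 44.4 gf 30.0 F [-0.1 -0.5  0.3] q [-0.47  0.4   2.12  0.    0.62 -0.39]
to [ 396.5 -187.5   52. ] units [-0.01 -0.01  0.13]
```

Request:
move_arm(steps=[[[0,0,0.1],0,1],[[0,0,0],0,1],[[0,0,0],0,1],[[0,0,0],0,0.35],[[0,0,0],0,0.2],[[0,0,0],0,0],[[0,0,0],0,0],[[0,0,0],0,0],[[0,0,0],0,0],[[0,0,-0.3],0,0],[[0,0,-0.7],0,0],[[0,0,-1],0,0],[[0,0,-1],0,0],[[0,0,-1],0,0],[[0,0,-1],0,0],[[0,0,-0.6],0,0],[[0,0,-0.2],0,0],[[0,0,0],0,0]])

```text
t: 32.2
ee_pos: [396.7, -187.5, 198.4]
orientation: [2.309, 2.126, 0.002]
ft_force: [0.6, -0.7, -0.6]
width: 87.7
grasp_force: 0.0
```

Request:
move_arm(steps=[[[0,0,0],-1,0],[[0,0,0],-1,0],[[0,0,0],-1,0],[[0,0,0],-1,0],[[0,0,0],-1,0],[[0,0,0],-1,0],[[0,0,0],-1,0],[[0,0,0],-1,0],[[0,0,0],-1,0],[[0,0,0],-1,0],[[0,0,0],-1,0],[[0,0,0],-1,0],[[0,0,0],-1,0],[[0,0,0],-1,0],[[0,0,0],-1,0],[[0,0,0],-1,0],[[0,0,0],-1,0],[[0,0,0],-1,0],[[0,0,0],0,0]])

```text
t: 33.78
ee_pos: [395.0, -186.7, 195.6]
orientation: [-0.124, -3.137, -0.002]
ft_force: [0.0, -0.6, -0.2]
width: 88.0
grasp_force: 0.0
```

```bash
python3 to.py 658 172.5 150; python3 - <<'E'
from fit import *
b=cams.get_image('top');a=cams.get_image('scene')
for n,p in(('mill',(397,-340)),('round_jar',(397,-264)),('square_jar',(397,-187)),('mug',(658,172.5))):
  for c,d in(('top',b),('scene',a)):
    w=proj(d,[*p,60])[0]
    for k in cams.cut_out(c,n)[:3]:
        if np.hypot(*(np.array(k['rect'][:2])-w))<12: print(n,c,round(k['p'],2),fit(n,[(d,k['pixels'].astype(np.float32))],(*p,-.08),8 if n=='mug' else 15)); break
A=a['image'][205:345,225:345,::-1]; A=cv2.resize(A,(480,560),interpolation=cv2.INTER_CUBIC); B=cv2.resize(b['image'][160:230,200:240+20,::-1],(320,373),interpolation=cv2.INTER_CUBIC)
C=np.zeros((560,800,3),np.uint8);C[:,:480]=A;C[:373,480:]=B[:373];cv2.imwrite('pics/y.png',C)
E
```

```text
t 33.8 pos [ 395.  -186.7  195.6] yaw_y 85.47 z [-0.002  0.001 -1.   ] w 88.0 gf 0.0 F [ 0.  -0.6 -0.2] q [-0.47  0.14  2.02 -0.    0.98 -1.96]
to [658.  172.5 150. ] units [-9.36 15.15  1.81]
mill scene 0.84 (array([ 398.11509514, -340.3286171 ]), np.float64(0.15357142686843872))
round_jar scene 0.97 (array([ 397.77425575, -264.76877975]), np.float64(0.13961517810821533))
square_jar scene 0.74 (array([ 397.59677505, -182.07000542]), np.float64(0.27566540241241455))
mug top 0.5 (array([659.51518345, 171.45558357]), np.float64(0.10884356498718262))
```

View pics/y.png

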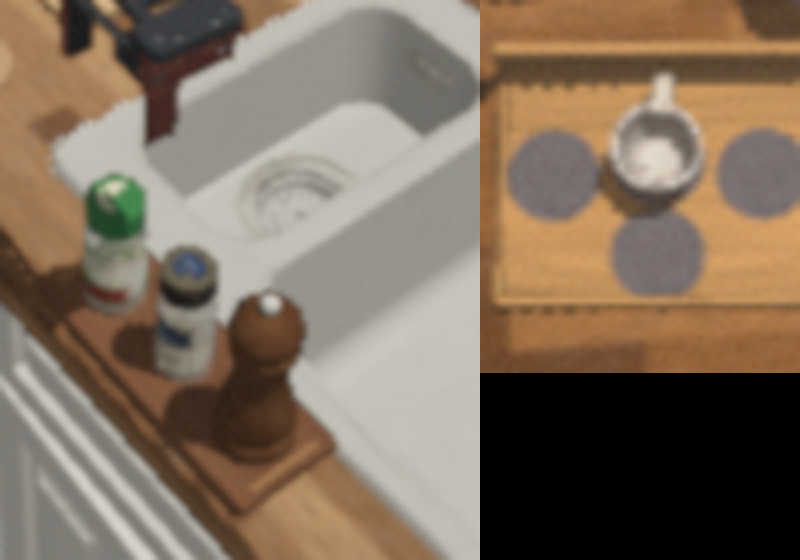

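The square jar, round jar and mill all stand upright on the board at crop (115,240), (187,310) and (265,375). The cup stands unmoved with its handle towards the back. Now I'll go to the cup.

Request:
move_arm(steps=[[[-0.3,0.5,0],0,0],[[-0.6,1,0],0,0],[[-0.6,1,0],0,0],[[-0.6,1,0],0,0],[[-0.6,1,0],0,0],[[-0.6,1,0],0,0],[[-0.6,1,0],0,0],[[-0.6,1,0],0,0],[[-0.6,1,0],0,0],[[-0.6,1,0],0,0],[[-0.6,1,0],0,0],[[-0.6,1,0],0,0],[[-0.6,1,0],0,0],[[-0.6,1,0],0,0],[[-0.6,0.8,0],0,0],[[-0.6,0.4,0],0,0],[[0,0,0],0,0],[[0,0,0],0,0],[[0,0,0],0,0]])

```text
t: 35.87
ee_pos: [656.9, 159.4, 196.4]
orientation: [-0.129, -3.138, 0.001]
ft_force: [0.1, 0.0, -0.3]
width: 87.8
grasp_force: 0.0
```

```bash
python3 to.py 659 172 18; python3 - <<'E'
from fit import *
a,b=pickle.load(open('first.pkl','rb'))
cad=(642.168,174.351,-.083)
E
```

```text
t 35.9 pos [656.9 159.4 196.4] yaw_y 85.27 z [-0.001 -0.    -1.   ] w 87.8 gf 0.0 F [ 0.1  0.  -0.3] q [ 0.22  0.5   1.51 -0.    1.14 -1.27]
to [659. 172.  18.] units [-0.05  0.51  7.14]
```

Request:
move_arm(steps=[[[-0.05,0.5,0.5],0,0],[[0,0,1],0,0],[[0,0,1],0,0],[[0,0,1],0,0],[[0,0,1],0,0],[[0,0,0.9],0,0],[[0,0,0.8],0,0],[[0,0,0.5],0,0],[[0,0,0.3],0,0],[[0,0,0],0,0],[[0,0,0],0,0]])

```text
t: 36.78
ee_pos: [660.2, 172.4, 22.2]
orientation: [0.129, 3.139, 0.0]
ft_force: [0.4, -0.5, 0.3]
width: 87.8
grasp_force: 0.0
```

```bash
python3 to.py 659 172 18
```

```text
t 36.8 pos [660.2 172.4  22.2] yaw_y 85.28 z [ 0.  0. -1.] w 87.8 gf 0.0 F [ 0.4 -0.5  0.3] q [ 0.24  0.71  1.58  0.    0.85 -1.25]
to [659. 172.  18.] units [ 0.05 -0.02  0.17]
```

Closing slowly on the cup.

Request:
move_arm(steps=[[[0.03,0,0.1],0,0.1],[[0,0,0],0,0.15],[[0,0,0],0,0.2],[[0,0,0],0,0.25],[[0,0,0],0,0.3],[[0,0,0],0,0.4],[[0,0,0],0,0.6],[[0,0,0],0,1],[[0,0,0],0,1],[[0,0,0],0,1],[[0,0,0],0,1]])

```text
t: 37.7
ee_pos: [659.6, 172.3, 19.9]
orientation: [0.129, 3.138, 0.0]
ft_force: [-1.2, -1.2, 5.4]
width: 61.0
grasp_force: 30.0
```

```bash
python3 to.py 446.3 95 110
```

```text
t 37.7 pos [659.6 172.3  19.9] yaw_y 85.29 z [ 0.001 -0.    -1.   ] w 61.0 gf 30.0 F [-1.2 -1.2  5.4] q [ 0.24  0.72  1.58 -0.    0.85 -1.25]
to [446.3  95.  110. ] units [ 8.25 -3.78 -3.61]
```

Request:
move_arm(steps=[[[0,0,-0.2],0,1],[[0,0,-0.5],0,1],[[0,0,-0.8],0,1],[[0,0,-0.8],0,1],[[0,0,-0.5],0,1],[[0,0,-0.1],0,1],[[0.3,-0.1,0],0,1],[[0.6,-0.28,0],0,1],[[0.8,-0.37,0],0,1],[[0.8,-0.37,0],0,1],[[0.8,-0.37,0],0,1],[[0.8,-0.37,0],0,1],[[0.8,-0.37,0],0,1],[[0.8,-0.37,0],0,1],[[0.8,-0.37,0],0,1],[[0.8,-0.37,0],0,1],[[0.6,-0.28,0],0,1],[[0.3,-0.1,0],0,1],[[0,0,0],0,1],[[0,0,0],0,1]])

```text
t: 39.37
ee_pos: [447.5, 96.6, 91.8]
orientation: [0.129, 3.139, 0.0]
ft_force: [0.3, -0.3, -1.5]
width: 60.8
grasp_force: 30.0
```

```bash
python3 to.py 446.3 95 18
```

```text
t 39.4 pos [447.5  96.6  91.8] yaw_y 85.29 z [ 0.  0. -1.] w 60.8 gf 30.0 F [ 0.3 -0.3 -1.5] q [ 0.19  0.35  2.06  0.    0.73 -1.3 ]
to [446.3  95.   18. ] units [ 0.04 -0.07  2.95]
```

Request:
move_arm(steps=[[[0.04,-0.07,0.5],0,1],[[0,0,0.8],0,1],[[0,0,0.7],0,1],[[0,0,0.4],0,1],[[0,0,0.25],0,1],[[0,0,0.15],0,1],[[0,0,0],0,1],[[0,0,0],0,1],[[0,0,0],0,1]])

```text
t: 40.12
ee_pos: [446.9, 95.0, 22.5]
orientation: [0.129, 3.138, 0.0]
ft_force: [-0.3, 0.8, -2.1]
width: 60.5
grasp_force: 30.0
```

```bash
python3 to.py 446.3 95 17
```

```text
t 40.1 pos [446.9  95.   22.5] yaw_y 85.29 z [ 0.001  0.    -1.   ] w 60.5 gf 30.0 F [-0.3  0.8 -2.1] q [ 0.18  0.48  2.09 -0.    0.56 -1.31]
to [446.3  95.   17. ] units [ 0.02 -0.    0.22]
```

Request:
move_arm(steps=[[[0,0,0.1],0,1],[[0,0,0.09],0,1],[[0,0,0],0,1],[[0,0,0],0,1],[[0,0,0],0,0.25],[[0,0,0],0,0.15],[[0,0,0],0,0.05],[[0,0,0],0,0],[[0,0,0],0,0],[[0,0,0],0,0],[[0,0,-0.2],0,0],[[0,0,-0.5],0,0],[[0,0,-1],0,0],[[0,0,-1],0,0],[[0,0,-1],0,0],[[0,0,-1],0,0],[[0,0,-1],0,0],[[0,0,-1],0,0],[[0,0,-0.3],0,0],[[0,0,0],0,0]])

```text
t: 41.78
ee_pos: [447.7, 95.2, 194.3]
orientation: [0.129, 3.134, 0.002]
ft_force: [-0.2, 0.0, -0.2]
width: 87.8
grasp_force: 0.0
```

Request:
move_arm(steps=[[[0,0,0],1,0],[[0,0,0],1,0],[[0,0,0],1,0],[[0,0,0],1,0],[[0,0,0],1,0],[[0,0,0],1,0],[[0,0,0],1,0],[[0,0,0],1,0],[[0,0,0],1,0],[[0,0,0],1,0],[[0,0,0],1,0],[[0,0,0],1,0],[[0,0,0],1,0],[[0,0,0],1,0],[[0,0,0],1,0],[[0,0,0],1,0],[[0,0,0],1,0],[[0,0,0],1,0],[[0,0,0],0,0]])

```text
t: 43.37
ee_pos: [445.2, 94.7, 190.5]
orientation: [-2.313, -2.124, 0.004]
ft_force: [-1.1, 0.3, 0.1]
width: 87.9
grasp_force: 0.0
```

```bash
python3 to.py 396.5 -187.5 195; python3 - <<'E'
from fit import *
a=cams.get_image('scene')
for n,p,z in(('mug',(446,95),5),('coaster',(446,95),0),('mill',(397,-340),15),('round_jar',(397,-264),15),('square_jar',(397,-187),15)):
    w=proj(a,[*p,40])[0]
    for k in cams.cut_out('scene',n)[:3]:
        if np.hypot(*(np.array(k['rect'][:2])-w))<14: print(n,round(k['p'],2),np.round(k['rect']),fit(n,[(a,k['pixels'].astype(np.float32))],(*p,-.08),z)); break
crop(a,190,180,250,240,9,'pics/z.png')
b=cams.get_image('top')
im=b['image'].astype(int); q=proj(b,[(653.3,248.7,8),(589.3,178.7,8),(641,99.2,8)])
for u,v in q:
    yy,xx=np.mgrid[0:384,0:512]; hsv=cv2.cvtColor(b['image'],cv2.COLOR_RGB2HSV)
    m=(np.hypot(xx-u,yy-v)<16)&(hsv[...,1]<60); print(m.sum(),ray(b,(xx[m].mean(),yy[m].mean()),8))
E
```

```text
t 43.4 pos [445.2  94.7 190.5] yaw_y -4.88 z [-0.003 -0.001 -1.   ] w 87.9 gf 0.0 F [-1.1  0.3  0.1] q [ 0.18  0.18  1.99 -0.    0.97  0.27]
to [ 396.5 -187.5  195. ] units [-11.41  -0.98  -0.17]
mug 0.66 [216. 213.  24.  19.] (array([450.30708551,  92.16978168]), np.float64(0.2272089719772339))
coaster 0.58 [215. 222.  23.  14.] (array([445.79464006,  95.11293244]), np.float64(0.5661764740943909))
mill 0.67 [291. 300.  24.  50.] (array([ 397.06100917, -341.5285058 ]), np.float64(0.14407247304916382))
round_jar 0.69 [272. 283.  17.  32.] (array([ 399.02953773, -262.88906814]), np.float64(0.05281174182891846))
square_jar 0.76 [256. 264.  20.  34.] (array([ 395.47811559, -185.05966626]), np.float64(0.24336618185043335))
254 [655.09367462 240.68440502]
456 [585.36456155 169.7308318 ]
317 [631.82714986 103.82322114]
```

View pics/z.png

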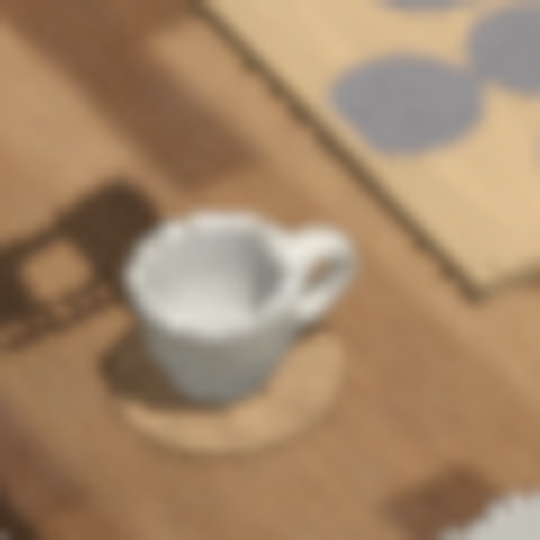

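```bash
python3 - <<'E'
from fit import *
a,b=pickle.load(open('first.pkl','rb'))
f=lambda P:((proj(a,P)-[190,180])*9+4)
for nm,P in(('coaster',loc((446.3,95,0),ring(45,5))),('foot',loc((446.3,95,0),ring(22,5))),('rim',loc((446.3,95,0),ring(31.5,57)))):
    q=f(P);print(nm,q.min(0).round(),q.max(0).round(),q.mean(0).round())
q=f([[446.3,95,5],[456.3,95,5],[446.3,105,5]]);print(q.round(1))
o=ctrl.get_obs()
a2=cams.get_image('scene')
hs=cv2.cvtColor(a2['image'],cv2.COLOR_RGB2HSV)
# white bowl mask
m=(hs[...,1]<60)&(hs[...,2]>110); m[:,:]&=True
sub=m[195:230,200:225]; n,l,s,c=cv2.connectedComponentsWithStats(sub.astype(np.uint8)); print([( ((x[0]+10)*9,(x[1]+15)*9,(x[0]+x[2]+10)*9,(x[1]+x[3]+15)*9),x[4]) for x in s[1:] if x[4]>30])
E
```

```text
coaster [113. 284.] [346. 447.] [230. 364.]
foot [173. 324.] [287. 404.] [230. 364.]
rim [138. 208.] [306. 322.] [222. 265.]
[[229.9 363.3]
 [251.3 352.4]
 [215.5 349.1]]
[((np.int32(126), np.int32(216), np.int32(315), np.int32(405)), np.int32(339))]
```

Request:
move_arm(steps=[[[-0.5,0,0],0,0],[[-1,-0.08,0],0,0],[[-1,-0.08,0],0,0],[[-1,-0.08,0],0,0],[[-1,-0.08,0],0,0],[[-1,-0.08,0],0,0],[[-1,-0.08,0],0,0],[[-1,-0.08,0],0,0],[[-1,-0.08,0],0,0],[[-1,-0.08,0],0,0],[[-1,-0.08,0],0,0],[[-0.6,-0.08,0],0,0],[[-0.3,-0.05,0],0,0],[[0,0,0],0,0],[[0,0,0],0,0],[[0,0,0],0,0]])

```text
t: 45.1
ee_pos: [399.7, -186.5, 192.1]
orientation: [-2.31, -2.129, -0.0]
ft_force: [-0.2, 0.6, -0.2]
width: 87.5
grasp_force: 0.0
```

```bash
python3 to.py 396.5 -187 51; python3 - <<'E'
from fit import *
b=cams.get_image('top')
hs=cv2.cvtColor(b['image'],cv2.COLOR_RGB2HSV)
for nm,z,r in(('rim',57,31.5),('coaster',5,45)):
    q=(proj(b,loc((446.3,95,0),ring(r,z)))-[240,225])*10+5; print(nm,q.min(0).round(),q.max(0).round())
for k in cams.cut_out('top','mug')[:2]: print(k['p'],np.round(k['rect'],1),fit('mug',[(b,k['pixels'].astype(np.float32))],(446,95,0),5))
crop(b,240,225,290,265,10,'pics/w.png')
E
```

```text
t 45.1 pos [ 399.7 -186.5  192.1] yaw_y -4.68 z [-0.  0. -1.] w 87.5 gf 0.0 F [-0.2  0.6 -0.2] q [-0.46  0.15  2.02  0.    0.97 -0.38]
to [ 396.5 -187.    51. ] units [-0.03 -0.12  5.64]
rim [100.  91.] [274. 266.]
coaster [67. 72.] [308. 314.]
0.69 [259.6 240.8  23.9  19.8] (array([448.79391479,  94.7855835 ]), np.float64(0.14543813467025757))
```

View pics/w.png

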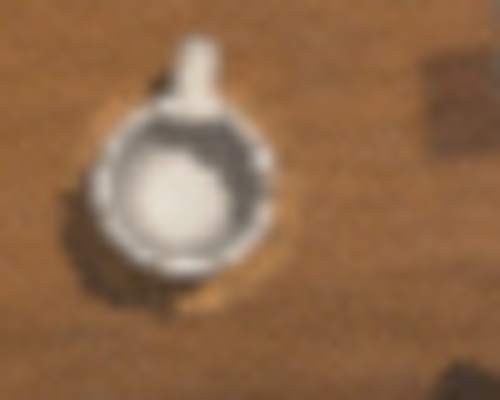

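The top view shows the cup's rim centred at about crop (182,185) on the coaster, a few mm off the predicted (187,178). That is well within tolerance, so the jars can go back, square jar first.

Request:
move_arm(steps=[[[-0.03,-0.1,0.5],0,0],[[0,0,1],0,0],[[0,0,1],0,0],[[0,0,1],0,0],[[0,0,0.9],0,0],[[0,0,0.7],0,0],[[0,0,0.35],0,0],[[0,0,0.15],0,0],[[0,0,0],0,0],[[0,0,0],0,0],[[0,0,0],0,0.4],[[0,0,0],0,0.6],[[0,0,0],0,0.8],[[0,0,0],0,1],[[0,0,0],0,1],[[0,0,0],0,1],[[0,0,0],0,1],[[0,0,0],0,1],[[0,0,0],0,1],[[0,0,0],0,1]])

```text
t: 46.87
ee_pos: [397.1, -187.8, 52.2]
orientation: [-2.311, -2.128, 0.0]
ft_force: [-0.8, -0.0, 0.2]
width: 44.9
grasp_force: 29.9
```

```bash
python3 to.py 644 98.9 152
```

```text
t 46.9 pos [ 397.1 -187.8   52.2] yaw_y -4.71 z [-0.  0. -1.] w 44.9 gf 29.9 F [-0.8 -0.   0.2] q [-0.47  0.4   2.12 -0.    0.62 -0.39]
to [644.   98.9 152. ] units [12.24  8.9  -3.99]
```

Request:
move_arm(steps=[[[0,0,-0.3],0,1],[[0,0,-0.7],0,1],[[0.2,0.1,-1],0,1],[[0.5,0.35,-1],0,1],[[0.8,0.6,-0.7],0,1],[[0.9,0.65,-0.3],0,1],[[0.9,0.65,0],0,1],[[0.9,0.65,0],0,1],[[0.9,0.65,0],0,1],[[0.9,0.65,0],0,1],[[0.9,0.65,0],0,1],[[0.9,0.65,0],0,1],[[0.9,0.65,0],0,1],[[0.9,0.65,0],0,1],[[0.9,0.65,0],0,1],[[0.9,0.65,0],0,1],[[0.84,0.65,0],0,1],[[0.6,0.5,0],0,1],[[0.3,0.25,0],0,1],[[0,0,0],0,1]])

```text
t: 48.53
ee_pos: [664.1, 121.2, 152.2]
orientation: [2.309, 2.13, 0.001]
ft_force: [-1.5, -0.5, -1.3]
width: 44.4
grasp_force: 29.9
```

Request:
move_arm(steps=[[[0,0,0],0,1],[[0,0,0],0,1],[[0,0,0],0,1]])

```text
t: 48.78
ee_pos: [662.4, 118.8, 152.2]
orientation: [-2.312, -2.127, 0.001]
ft_force: [0.1, -0.0, -0.5]
width: 44.6
grasp_force: 29.9
```

```bash
python3 to.py 644 98.9 46
```

```text
t 48.8 pos [662.4 118.8 152.2] yaw_y -4.76 z [-0.001 -0.    -1.   ] w 44.6 gf 29.9 F [ 0.1 -0.  -0.5] q [ 0.16  0.54  1.55 -0.    1.06  0.24]
to [644.   98.9  46. ] units [-0.85 -0.66  4.25]
```

Request:
move_arm(steps=[[[-0.4,-0.33,0],0,1],[[-0.45,-0.33,0.3],0,1],[[0,0,0.9],0,1],[[0,0,1],0,1],[[0,0,0.8],0,1],[[0,0,0.6],0,1],[[0,0,0.3],0,1],[[0,0,0.15],0,1],[[0,0,0],0,1],[[0,0,0],0,1],[[0,0,0],0,1]])

```text
t: 49.7
ee_pos: [645.9, 100.1, 52.2]
orientation: [2.31, 2.127, 0.002]
ft_force: [-0.1, 1.3, 0.0]
width: 44.7
grasp_force: 29.9
```

```bash
python3 to.py 644 98.9 45.5
```

```text
t 49.7 pos [645.9 100.1  52.2] yaw_y -4.71 z [ 0.002  0.    -1.   ] w 44.7 gf 29.9 F [-0.1  1.3  0. ] q [ 0.14  0.64  1.64 -0.    0.86  0.22]
to [644.   98.9  45.5] units [-0.05 -0.07  0.27]
```

Request:
move_arm(steps=[[[-0.05,-0.06,0.15],0,1],[[0,0,0.1],0,1],[[0,0,0],0,1],[[0,0,0],0,1],[[0,0,0],0,0.35],[[0,0,0],0,0.2],[[0,0,0],0,0],[[0,0,0],0,0],[[0,0,0],0,0],[[0,0,0],0,0],[[0,0,-0.3],0,0],[[0,0,-0.7],0,0],[[0,0,-1],0,0],[[0,0,-1],0,0],[[0,0,-1],0,0],[[0,0,-1],0,0],[[0,0,-0.8],0,0],[[0,0,-0.2],0,0],[[0,0,0],0,0]])

```text
t: 51.28
ee_pos: [644.6, 99.1, 196.9]
orientation: [2.309, 2.127, 0.005]
ft_force: [0.4, -0.3, 0.5]
width: 87.9
grasp_force: 0.0
```

```bash
python3 to.py 397 -264 195
```

```text
t 51.3 pos [644.6  99.1 196.9] yaw_y -4.71 z [ 0.004  0.    -1.   ] w 87.9 gf 0.0 F [ 0.4 -0.3  0.5] q [ 0.13  0.46  1.57 -0.    1.11  0.22]
to [ 397. -264.  195.] units [-15.29  -8.68   0.03]
```

Request:
move_arm(steps=[[[-0.5,-0.28,0],0,0],[[-0.93,-0.53,0],0,0],[[-0.93,-0.53,0],0,0],[[-0.93,-0.53,0],0,0],[[-0.93,-0.53,0],0,0],[[-0.93,-0.53,0],0,0],[[-0.93,-0.53,0],0,0],[[-0.93,-0.53,0],0,0],[[-0.93,-0.53,0],0,0],[[-0.93,-0.53,0],0,0],[[-0.93,-0.53,0],0,0],[[-0.93,-0.53,0],0,0],[[-0.93,-0.53,0],0,0],[[-0.93,-0.53,0],0,0],[[-0.93,-0.53,0],0,0],[[-0.93,-0.53,0],0,0],[[-0.55,-0.3,0],0,0],[[-0.25,-0.15,0],0,0],[[0,0,0],0,0],[[0,0,0],0,0]])

```text
t: 52.95
ee_pos: [395.1, -262.7, 193.8]
orientation: [-2.311, -2.126, 0.0]
ft_force: [0.7, 0.4, 0.1]
width: 87.9
grasp_force: 0.0
```

```bash
python3 to.py 397 -264.3 74; python3 - <<'E'
from fit import *
a=cams.get_image('scene');b=cams.get_image('top')
for n,p,z in(('square_jar',(644,99),8),):
  for c,d in(('top',b),('scene',a)):
    w=proj(d,[*p,60])[0]
    for k in cams.cut_out(c,n)[:3]:
        if np.hypot(*(np.array(k['rect'][:2])-w))<12: print(n,c,round(k['p'],2),fit(n,[(d,k['pixels'].astype(np.float32))],(*p,-.08),z)); break
E
```

```text
t 53.0 pos [ 395.1 -262.7  193.8] yaw_y -4.77 z [-0.001  0.001 -1.   ] w 87.9 gf 0.0 F [0.7 0.4 0.1] q [-0.61  0.2   1.95  0.    0.99 -0.53]
to [ 397.  -264.3   74. ] units [-0.06  0.09  4.79]
square_jar top 0.66 (array([643.29101562,  98.42578125]), np.float64(0.18202245235443115))
square_jar scene 0.43 (array([632.57421875, 112.0546875 ]), np.float64(0.6749192476272583))
```

Request:
move_arm(steps=[[[-0.06,0.09,0.5],0,0],[[0,0,1],0,0],[[0,0,1],0,0],[[0,0,1],0,0],[[0,0,0.75],0,0],[[0,0,0.4],0,0],[[0,0,0.14],0,0],[[0,0,0],0,0],[[0,0,0],0,0],[[0,0,0],0,0.4],[[0,0,0],0,0.6],[[0,0,0],0,0.8],[[0,0,0],0,1],[[0,0,0],0,1],[[0,0,0],0,1],[[0,0,0],0,1],[[0,0,0],0,1],[[0,0,0],0,1],[[0,0,0],0,1],[[0,0,0],0,1]])

```text
t: 54.82
ee_pos: [398.0, -264.9, 74.9]
orientation: [-2.311, -2.128, 0.0]
ft_force: [-0.1, 0.6, 1.2]
width: 39.9
grasp_force: 30.0
```

```bash
python3 to.py 590.7 179.6 160
```

```text
t 54.8 pos [ 398.  -264.9   74.9] yaw_y -4.71 z [-0.  0. -1.] w 39.9 gf 30.0 F [-0.1  0.6  1.2] q [-0.61  0.4   2.03 -0.    0.71 -0.53]
to [590.7 179.6 160. ] units [18.35  6.22 -3.4 ]
```

Request:
move_arm(steps=[[[0,0,-0.3],0,1],[[0,0,-0.7],0,1],[[0.2,0.05,-1],0,1],[[0.5,0.15,-1],0,1],[[0.8,0.3,-0.4],0,1],[[1,0.34,0],0,1],[[1,0.34,0],0,1],[[1,0.34,0],0,1],[[1,0.34,0],0,1],[[1,0.34,0],0,1],[[1,0.34,0],0,1],[[1,0.34,0],0,1],[[1,0.34,0],0,1],[[1,0.34,0],0,1],[[1,0.34,0],0,1],[[1,0.34,0],0,1],[[1,0.34,0],0,1],[[1,0.34,0],0,1],[[1,0.34,0],0,1],[[1,0.34,0],0,1]])

```text
t: 56.48
ee_pos: [571.6, 136.1, 160.2]
orientation: [-2.31, -2.128, 0.0]
ft_force: [0.1, -0.2, -1.3]
width: 39.9
grasp_force: 30.0
```

Request:
move_arm(steps=[[[0.9,0.3,0],0,1],[[0.6,0.2,0],0,1],[[0.3,0.1,0],0,1],[[0,0,0],0,1],[[0,0,0],0,1],[[0,0,0],0,1],[[0,0,0],0,1]])

```text
t: 57.07
ee_pos: [589.6, 177.2, 159.9]
orientation: [-2.312, -2.127, 0.001]
ft_force: [0.5, -0.8, -1.1]
width: 40.1
grasp_force: 30.0
```

```bash
python3 to.py 590.7 179.6 69
```

```text
t 57.1 pos [589.6 177.2 159.9] yaw_y -4.77 z [-0.001 -0.    -1.   ] w 40.1 gf 30.0 F [ 0.5 -0.8 -1.1] q [ 0.27  0.45  1.68 -0.    1.02  0.36]
to [590.7 179.6  69. ] units [0.1  0.04 3.64]
```

Request:
move_arm(steps=[[[0.08,0,0.5],0,1],[[0,0,1],0,1],[[0,0,0.9],0,1],[[0,0,0.7],0,1],[[0,0,0.3],0,1],[[0,0,0.15],0,1],[[0,0,0],0,1],[[0,0,0],0,1],[[0,0,0],0,1]])

```text
t: 57.82
ee_pos: [591.1, 180.5, 72.3]
orientation: [2.31, 2.128, 0.003]
ft_force: [0.2, 0.5, -1.5]
width: 40.1
grasp_force: 30.0
```

```bash
python3 to.py 590.7 179.6 68.5
```

```text
t 57.8 pos [591.1 180.5  72.3] yaw_y -4.72 z [ 0.002  0.001 -1.   ] w 40.1 gf 30.0 F [ 0.2  0.5 -1.5] q [ 0.28  0.57  1.72 -0.    0.85  0.36]
to [590.7 179.6  68.5] units [-0.04 -0.01  0.15]
```

Request:
move_arm(steps=[[[-0.04,0,0.1],0,1],[[0,0,0.05],0,1],[[0,0,0],0,1],[[0,0,0],0,1],[[0,0,0],0,0.4],[[0,0,0],0,0.25],[[0,0,0],0,0.1],[[0,0,0],0,0],[[0,0,0],0,0],[[0,0,0],0,0],[[0,0,-0.3],0,0],[[0,0,-0.7],0,0],[[0,0,-1],0,0],[[0,0,-1],0,0],[[0,0,-1],0,0],[[0,0,-1],0,0],[[0,0,-1],0,0],[[0,0,-0.4],0,0],[[0,0,0],0,0]])

```text
t: 59.4
ee_pos: [591.8, 179.8, 230.7]
orientation: [2.309, 2.127, 0.008]
ft_force: [0.3, -0.5, -0.4]
width: 87.9
grasp_force: 0.0
```

```bash
python3 to.py 397 -340.5 225
```

```text
t 59.4 pos [591.8 179.8 230.7] yaw_y -4.71 z [ 0.005  0.002 -1.   ] w 87.9 gf 0.0 F [ 0.3 -0.5 -0.4] q [0.28 0.37 1.62 0.   1.15 0.36]
to [ 397.  -340.5  225. ] units [-21.38  -6.06   0.15]
```

Request:
move_arm(steps=[[[-0.5,-0.1,0],0,0],[[-1,-0.28,0],0,0],[[-1,-0.28,0],0,0],[[-1,-0.28,0],0,0],[[-1,-0.28,0],0,0],[[-1,-0.28,0],0,0],[[-1,-0.28,0],0,0],[[-1,-0.28,0],0,0],[[-1,-0.28,0],0,0],[[-1,-0.28,0],0,0],[[-1,-0.28,0],0,0],[[-1,-0.28,0],0,0],[[-1,-0.28,0],0,0],[[-1,-0.28,0],0,0],[[-1,-0.28,0],0,0],[[-1,-0.28,0],0,0],[[-1,-0.28,0],0,0],[[-1,-0.28,0],0,0],[[-1,-0.28,0],0,0],[[-1,-0.28,0],0,0]])

```text
t: 61.07
ee_pos: [412.6, -296.0, 225.3]
orientation: [-2.308, -2.125, 0.001]
ft_force: [0.7, 0.6, -0.0]
width: 87.7
grasp_force: 0.0
```

Request:
move_arm(steps=[[[-1,-0.3,0],0,0],[[-0.6,-0.2,0],0,0],[[-0.28,-0.1,0],0,0],[[0,0,0],0,0],[[0,0,0],0,0],[[0,0,0],0,0],[[0,0,0],0,0]])

```text
t: 61.65
ee_pos: [396.4, -340.0, 227.1]
orientation: [-2.309, -2.129, -0.0]
ft_force: [0.1, 0.1, -0.3]
width: 87.6
grasp_force: 0.0
```

```bash
python3 to.py 397 -340.6 107; python3 - <<'E'
from fit import *
b=cams.get_image('top');a=cams.get_image('scene')
for n,p,z in(('round_jar',(590,179),8),('square_jar',(644,99),8),('mug',(446,95),5)):
  for c,d in(('top',b),('scene',a)):
    w=proj(d,[*p,60])[0]
    for k in cams.cut_out(c,n)[:3]:
        if np.hypot(*(np.array(k['rect'][:2])-w))<12: print(n,c,round(k['p'],2),fit(n,[(d,k['pixels'].astype(np.float32))],(*p,-.08),z)); break
E
```

```text
t 61.6 pos [ 396.4 -340.   227.1] yaw_y -4.64 z [-0.     0.001 -1.   ] w 87.6 gf 0.0 F [ 0.1  0.1 -0.3] q [-0.73  0.23  1.82  0.    1.08 -0.65]
to [ 397.  -340.6  107. ] units [-0.03  0.03  4.81]
round_jar top 0.72 (array([590.02709961, 179.18310547]), np.float64(0.2280701994895935))
square_jar top 0.69 (array([645.2379303 ,  98.32131958]), np.float64(0.13362538814544678))
square_jar scene 0.64 (array([642.40912119, 100.73297666]), np.float64(0.1633298397064209))
mug top 0.79 (array([447.69703534,  95.00878388]), np.float64(0.19904762506484985))
mug scene 0.72 (array([444.40002441,  94.30200195]), np.float64(0.170634925365448))
```

Both jars match their start positions within 1 mm or so. Now the mill.

Request:
move_arm(steps=[[[-0.02,0.02,0.5],0,0],[[0,0,1],0,0],[[0,0,1],0,0],[[0,0,1],0,0],[[0,0,0.75],0,0],[[0,0,0.4],0,0],[[0,0,0.16],0,0],[[0,0,0],0,0],[[0,0,0],0,0],[[0,0,0],0,0.3],[[0,0,0],0,0.5],[[0,0,0],0,0.7],[[0,0,0],0,1],[[0,0,0],0,1],[[0,0,0],0,1],[[0,0,0],0,1],[[0,0,0],0,1],[[0,0,0],0,1]])

```text
t: 63.55
ee_pos: [396.8, -341.6, 107.3]
orientation: [2.311, 2.128, -0.0]
ft_force: [0.1, -0.6, 2.3]
width: 46.7
grasp_force: 30.0
```

```bash
python3 to.py 653 247.5 230
```

```text
t 63.5 pos [ 396.8 -341.6  107.3] yaw_y -4.71 z [ 0. -0. -1.] w 46.7 gf 30.0 F [ 0.1 -0.6  2.3] q [-0.73  0.4   1.92 -0.    0.82 -0.65]
to [653.  247.5 230. ] units [24.32  8.28 -4.91]
```

Request:
move_arm(steps=[[[0,0,-0.3],0,1],[[0,0,-0.7],0,1],[[0.1,0.03,-1],0,1],[[0.3,0.1,-1],0,1],[[0.6,0.2,-1],0,1],[[1,0.34,-0.7],0,1],[[1,0.34,-0.2],0,1],[[1,0.34,0],0,1],[[1,0.34,0],0,1],[[1,0.34,0],0,1],[[1,0.34,0],0,1],[[1,0.34,0],0,1],[[1,0.34,0],0,1],[[1,0.34,0],0,1],[[1,0.34,0],0,1],[[1,0.34,0],0,1],[[1,0.34,0],0,1],[[1,0.34,0],0,1],[[1,0.34,0],0,1],[[1,0.34,0],0,1]])

```text
t: 65.22
ee_pos: [564.9, 47.3, 229.9]
orientation: [-2.311, -2.128, 0.001]
ft_force: [0.0, -0.6, -2.8]
width: 46.8
grasp_force: 29.9
```

Request:
move_arm(steps=[[[1,0.34,0],0,1],[[1,0.34,0],0,1],[[1,0.34,0],0,1],[[1,0.34,0],0,1],[[1,0.34,0],0,1],[[1,0.34,0],0,1],[[1,0.34,0],0,1],[[0.8,0.3,0],0,1],[[0.4,0.15,0],0,1],[[0.1,0.02,0],0,1],[[0,0,0],0,1],[[0,0,0],0,1],[[0,0,0],0,1],[[0,0,0],0,1]])

```text
t: 66.38
ee_pos: [652.7, 245.8, 229.9]
orientation: [2.312, 2.127, -0.0]
ft_force: [0.4, -0.6, -2.4]
width: 47.3
grasp_force: 29.9
```

```bash
python3 to.py 653 247.5 102
```

```text
t 66.4 pos [652.7 245.8 229.9] yaw_y -4.77 z [-0. -0. -1.] w 47.3 gf 29.9 F [ 0.4 -0.6 -2.4] q [ 0.34  0.5   1.42 -0.    1.22  0.43]
to [653.  247.5 102. ] units [0.07 0.01 5.12]
```

Request:
move_arm(steps=[[[0.06,0,0.5],0,1],[[0,0,1],0,1],[[0,0,1],0,1],[[0,0,1],0,1],[[0,0,0.8],0,1],[[0,0,0.5],0,1],[[0,0,0.2],0,1],[[0,0,0.05],0,1],[[0,0,0],0,1],[[0,0,0],0,1],[[0,0,0],0,1]])

```text
t: 67.3
ee_pos: [654.0, 248.7, 105.0]
orientation: [2.31, 2.128, 0.004]
ft_force: [0.6, 0.3, -1.6]
width: 46.9
grasp_force: 29.9
```

```bash
python3 to.py 653 247.5 101
```

```text
t 67.3 pos [654.  248.7 105. ] yaw_y -4.71 z [ 0.002  0.001 -1.   ] w 46.9 gf 29.9 F [ 0.6  0.3 -1.6] q [ 0.35  0.63  1.51 -0.    1.    0.43]
to [653.  247.5 101. ] units [-0.05 -0.04  0.16]
```

Request:
move_arm(steps=[[[-0.05,-0.03,0.1],0,1],[[0,0,0.06],0,1],[[0,0,0],0,1],[[0,0,0],0,1],[[0,0,0],0,0.35],[[0,0,0],0,0.2],[[0,0,0],0,0.05],[[0,0,0],0,0],[[0,0,0],0,0],[[0,0,0],0,0],[[0,0,-0.3],0,0],[[0,0,-0.7],0,0],[[0,0,-1],0,0],[[0,0,-1],0,0],[[0,0,-1],0,0],[[0,0,-1],0,0],[[0,0,-0.6],0,0],[[0,0,0],0,0]])

```text
t: 68.8
ee_pos: [654.4, 248.0, 244.6]
orientation: [2.309, 2.126, 0.011]
ft_force: [0.4, 0.1, -0.1]
width: 87.6
grasp_force: 0.0
```

Request:
move_arm(steps=[[[-0.5,-0.3,0],0,0],[[-1,-0.6,0],0,0],[[-1,-0.6,0],0,0],[[-1,-0.6,0],0,0],[[-1,-0.6,0],0,0],[[-1,-0.6,0],0,0],[[-1,-0.6,0],0,0],[[-1,-0.6,0],0,0],[[-1,-0.6,0],0,0],[[-1,-0.6,0],0,0],[[-1,-0.6,0],0,0],[[-1,-0.6,0],0,0],[[-1,-0.6,0],0,0],[[-1,-0.6,0],0,0],[[-1,-0.6,0],0,0],[[-1,-0.6,0],0,0],[[-0.5,-0.3,0],0,0],[[0,0,0],0,0],[[0,0,0],0,0],[[0,0,0],0,0]])

```text
t: 70.47
ee_pos: [380.4, -131.3, 239.2]
orientation: [-2.311, -2.128, -0.0]
ft_force: [-0.1, -0.1, 0.7]
width: 88.2
grasp_force: 0.0
```

```bash
python3 to.py; python3 - <<'E'
from fit import *
a=cams.get_image('scene');b=cams.get_image('top')
for n,p,z in(('mill',(653,248),8),('round_jar',(590,179),8),('square_jar',(644,99),8),('mug',(446,95),5)):
  for c,d in(('top',b),('scene',a)):
    w=proj(d,[*p,60])[0]
    for k in cams.cut_out(c,n)[:3]:
        if np.hypot(*(np.array(k['rect'][:2])-w))<12: print(n,c,round(k['p'],2),fit(n,[(d,k['pixels'].astype(np.float32))],(*p,-.08),z)); break
A=cv2.resize(b['image'][160:260,190:275,::-1],(400,470),interpolation=cv2.INTER_CUBIC);B=cv2.resize(a['image'][130:240,190:283,::-1],(397,470),interpolation=cv2.INTER_CUBIC)
cv2.imwrite('pics/end.png',np.hstack([A,B]))
E
```

```text
t 70.5 pos [ 380.4 -131.3  239.2] yaw_y -4.72 z [-0.  0. -1.] w 88.2 gf 0.0 F [-0.1 -0.1  0.7] q [-0.36  0.02  2.04  0.    1.08 -0.28]
mill top 0.66 (array([649.99981689, 245.89318848]), np.float64(0.18303221464157104))
round_jar top 0.69 (array([589.79906553, 178.96034515]), np.float64(0.12408757209777832))
round_jar scene 0.66 (array([592.30859375, 179.6796875 ]), np.float64(0.770466685295105))
square_jar top 0.67 (array([645.26909256, 100.97586823]), np.float64(0.154435932636261))
square_jar scene 0.71 (array([648.5,  96. ]), np.float64(0.6893616914749146))
mug top 0.69 (array([448.16983414,  94.89844513]), np.float64(0.19620853662490845))
mug scene 0.52 (array([443.41171265,  93.63078308]), np.float64(0.31961590051651))
```

View pics/end.png

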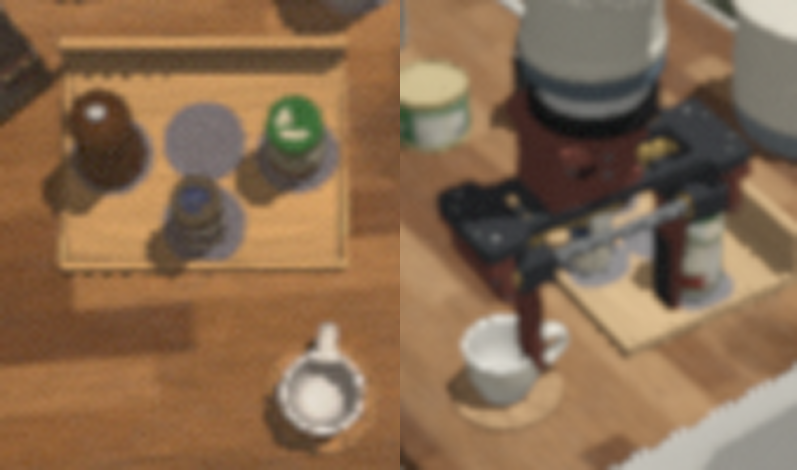

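The top view shows the mill at (110,145), the round jar at (195,215) and the square jar at (295,140), each upright on its own pad, with the cup at (320,390) on the coaster. The gripper is clear of everything, so I'm handing in.

```bash
python3 -c "
from workcell import ctrl
print(ctrl.close_job())"
```

```text
the job is handed in; nothing more can be done
None
```

The job is handed in, after about 70 s of the 144 s: the cup stands on the coaster, the mill and both jars are back on their own pads within about 4 mm by camera, and the tins and tea box were left alone. My first grip on the mill slipped and tilted it about 12°, but it stood back up and I regripped it; the hand-in returned no verdict.

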